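Unclamp the glued tile rack and pack the game box

ROBOT

A 6-joint arm with a two-finger parallel gripper is mounted at the origin on the work surface. World frame = base frame: x ahead of the robot, y to its left, z up, the work surface at z = 0. Lengths are in m, angles in rad, forces in N, time in s.
With the tool pointing down it reaches from about 0.35 to 0.85 m from the base axis. Payload 8.1 kg.
Tool frame: the origin (TCP) lies at the very end of the fingers, on their centre line; the grasp point (between the pads) lies robot.hold_point_z behind it (robot.hold_point_z is the distance from the TCP to the grasp point, in m); z points along the fingers, y is the direction in which the jaws open and shut (so a half turn about z gives the same grasp; the last joint's range is limited). The gripper opens to 93 mm and grips with 3 to 60 N. Pads are 15 mm wide; open, the fingers measure 128 mm over their backs; the gripper's body (75 mm by 188 mm) begins 65 mm behind the grasp point.
Start: joints at [1.099, 0.13, 1.488, -0, 1.523, -0.085], TCP at [0.226, 0.556, 0.219] pointing down, gripper open.
Joint ranges: [-2.96, 2.96], [-0.89, 2.26], [0.02, 2.5], [-1.34, 4.48], [0, 2.73], [-2.66, 2.66]. Speed limits (rad/s): [2.39, 2.39, 2.79, 3.14, 3.14, 3.14].

INTERFACE

Orientations are given as a rotation vector (axis times angle).
In Python, from plant import robot, cams gives the robot as it stands. The module is installed in compiled form; this text tells all that it offers.
- The arm moves only by the tool step_arm, never from a script. Its argument "deltas" is a list of rows, each an object with "offset": the shift along the tool's x, y, z in cm, a list of three; "roll": the turn about the tool's z in rad. In form: [{"offset": [x, y, z], "roll": roll}, ...]. A call has 1 to 12 rows; each row shifts and turns the commanded pose from where the row before left it, along the tool's axes as they then stand; what a row does not reach is not made up. A row lasts 1/8 s, in which the tool goes at most 62.5 mm and 10.7 degrees, less where a joint would pass 70% of its speed; a pose out of reach is approached as far as the arm can. A call with a gripper value outside its range is refused whole. "fingers" is the finger opening in cm, from 0 to 9.3, set as the call begins (left out, the last holds). The fingers move at their own pace and stop on an object; "grip_force" is the grip in N (left out, the last holds). Time passes only in rows, so rows that do not move let the fingers close. It gives the time, the measured TCP pose, the force and the opening at its end, in the units of the state.
- robot.read_state(): the state, without advancing time (a new reading comes with each control period).
- cams.read_camera(name): name is "scene" or "top" or "wrist"; returns a dict with "pixels" (480x640x3 uint8, red, green, blue), "fx", "fy", "cx", "cy" (pixels), "k1" (the pictures are not rectified: a ray, as slopes to the right and down, at radius r is drawn at 1 + k1 r^2 times it, then the intrinsics apply), "extrinsics" (4x4, takes a point from world to camera coordinates). Camera axes: x right, y down, z forward; pixel columns grow to the right and rows downward; lengths in m; the calibration is good to about 2 mm. A picture is of the moment at which its call begins. There is no depth.
- robot.close_job(): hands the job in, once; it reports no verdict.
Trained networks look in a picture, given as the dict that the camera call returned (one of the last four; its "shot" number tells which), for a name from the list of things; names that differ only in an ending like _2 or _b are one class to them, and where a whole thing is asked for, a point or a joint stands for the part that bears it (a point fixed in the world has none). Each returns a list of dicts, best first, with "score" (0 to 1); they miss things now and then, are a little off and sometimes report something else, mostly with a low value. They report only what shows in the picture. A call takes as long as a camera call. They do not tell look-alikes from the thing itself.
- cams.boxes_of(picture, thing): "xy" ([column, row] in pixels, amid what is visible of it).
- cams.silhouettes(picture, thing): "mask" (480x640 bool, what is visible of it) and "xy" ([column, row] in pixels, amid what is visible of it).
- cams.pinpoint(picture, thing): "xy" ([column, row] in pixels: a listed point, or the origin of a listed thing).
The state is a dict: "t": time; "q": joint angles; "dq": joint speeds; "joint_torque": joint torques, N m; "tool_pos": TCP position; "orientation": TCP orientation; "force": force on the tool from outside, world axes, zero at the start; "wrist_torque": the same for the moment, N m; "opening": finger opening in m.
Only numpy, scipy, OpenCV 4.12 (cv2) and the standard library are available. Lean on these libraries where they do the work, as an engineer would, in place of code of your own. Each camera call takes 0.05 s, during which the arm holds its last target. There are 200 camera calls.

TASK

The glue on the L-shaped wooden tile rack has set: lift the spring clamp's arm by its handle past its hold-open point so that it stays up on its own, only then take the rack out and set it lengthwise in the open wooden game box with its foot flat on the box floor. Then stand the wooden dice cup, mouth up, in the box on the rack's foot; leave the clamp open. Set the rack and the cup down rather than dropping them, and do not disturb the other things on the TV stand.

Things in the scene. Friction and masses are not known exactly. Their poses are not given: they have to be found in the camera images.
- clamp_arm (a joint): angle of the sprung hold-down clamp arm in rad: 0 = shut and level, its rubber foot pressing on the top edge of the rack; it grows as the handle end is lifted and stops at 0.95 (54 degrees up). An over-centre spring pulls it shut below about 0.65 rad and pushes it open above that, so from there it goes to the stop and stays. Lifting the handle at its grip point takes about 5 N at the start, less and less on the way up
- clamp_hinge (a point): axis of the clamp arm's hinge pin, fixed. The pin is level, along this frame's y; z is up; shut, the arm runs from here in the -x direction of this frame (roughly away from the robot), so lifting swings its handle up and back in +x, towards the robot. The pin is 125 mm above the table, on a bracket on a wooden block
- clamp_grip (a point): middle of the clamp's black handle sleeve, on the arm 200 mm from the hinge axis (moves with the arm; its frame turns with it, -x pointing outwards along the handle). The sleeve is 75 mm long (160 to 235 mm from the hinge), 20 mm wide across the arm (frame y) and 24 mm high. A steel arm 16 mm wide joins it to the hinge; the spindle with the rubber foot, 105 mm from the hinge, reaches 30 mm below the arm's centre line
- glue_board: plywood glue board carrying the clamp, 240 (x) by 110 (y) by 15 mm thick, fixed; origin at the centre of its underside, z up. Hinge at x +80, y -25 mm; 8 mm high fence strips 2 to 3 mm clear of the rack's foot. Once open, the arm overhangs the rack at 54 degrees: reach in with the hand leaning back over the board's -x end, fingers pointing down and towards the hinge
- rack_center (a point): the tile rack, wood, L-shaped in section, about 160 g: an upright board 150 mm long (x), 12 mm thick (y), with a foot 10 mm thick under it that reaches out to +y; the rack is 80 mm high in all and the foot 76 mm wide (y -6 to +70 mm). This point is the middle of the upright, half-way up the whole rack (40 mm above its underside, 40 mm below its top edge). It starts on the glue board, its x along the board's x, loose apart from the clamp's pressure
- game_box: open lower half of the wooden game box, fixed; outside 180 mm (x) by 94 mm (y) by 38 mm high, walls and floor 6 mm thick, so inside 168 by 82 mm and 32 mm deep; origin at the centre of its underside, z up. The rack goes in lengthwise along x, its upright along either long wall and standing well above the rim; its foot then covers nearly all of the floor
- cup_center (a point): wooden dice cup, round, open at the top, 60 mm outside diameter, 95 mm high, wall 4 mm, about 110 g; this point is on its axis, half-way up (47.5 mm), z up. It fits on the rack's foot between the upright and the box's opposite wall. It stands at the start in one of three spots, the jar and the can in the others
- jar_mid (a point): bystander: empty glass jam jar with steel twist cap, 68 mm diameter, 98 mm high; centre, half-way up
- can_mid (a point): bystander: plain drinks can, 66 mm diameter, 115 mm high; centre, half-way up
- controller_mid (a point): bystander: yellow game controller, about 165 mm wide, 105 mm deep and 55 mm high; centre of its body
- cap_tray_mid (a point): bystander: low chrome tray with bottle caps, 110 by 150 mm, 18 mm high; centre, half-way up
- card_deck_mid (a point): bystander: boxed deck of cards lying flat, 92 by 64 by 20 mm; centre, half-way up
- remote_mid (a point): bystander: black remote control lying flat, 180 by 46 by 20 mm; centre, half-way up
Mind the look-alikes: they are no part of the job. What is shaped like the game_box but purple is not meant.

How it is judged:
By the outcome, as a careful person would: the job done as asked, in the order asked, and still so for the second after the job is handed in, with the robot touching nothing.
It also fails if it takes over 72 s, if anything falls off the work surface, if the arm or the gripper's body presses on something with over 40 N, if the wrist force passes 120 N, or if a joint passes its speed limit or range.

## Working session

There is one attempt and no reset: what is moved stays moved. The work goes in short steps, Python scripts to look and compute and a tool call to move; the robot and the scene stay as the last step left them, time stands still between calls to the robot, and variables do not carry over. Pictures are saved under pics/ and viewed, about 8 in all and at most 12, crops included, and the job is handed in when it is done.

Besides the shell and the picture viewer there is one more tool, called as name(argument=value, ...) on one line, values as JSON. step_arm: Moves the arm, as the interface text tells. Its arguments: {"type":"object","properties":{"deltas":{"type":"array"},"fingers":{"type":"number"},"grip_force":{"type":"number"}},"required":["deltas"]}

```bash
mkdir -p pics
cat > h.py <<'E'
import numpy as np, cv2
from scipy.spatial.transform import Rotation as R
from plant import robot, cams
def shot(n,save=None):
    p=cams.read_camera(n)
    if save: cv2.imwrite(f'pics/{save}.png',p['pixels'][:,:,::-1])
    return p
def ray(p,xy):
    u=np.array([(xy[0]-p['cx'])/p['fx'],(xy[1]-p['cy'])/p['fy']]);d=u.copy()
    for _ in range(20): d=u/(1+p['k1']*(d@d))
    E=np.array(p['extrinsics']);Rm=E[:3,:3];o=-Rm.T@E[:3,3]
    v=Rm.T@np.r_[d,1];return o,v/np.linalg.norm(v)
def onz(p,xy,z):
    o,v=ray(p,xy);return o+v*(z-o[2])/v[2]
def tri(rs):
    A=sum(np.eye(3)-np.outer(v,v) for o,v in rs);b=sum((np.eye(3)-np.outer(v,v))@o for o,v in rs)
    x=np.linalg.solve(A,b);return x,[np.linalg.norm((np.eye(3)-np.outer(v,v))@(x-o)) for o,v in rs]
def proj(p,X):
    E=np.array(p['extrinsics']);c=E[:3,:3]@X+E[:3,3];d=c[:2]/c[2];d=d*(1+p['k1']*(d@d))
    return np.array([p['fx']*d[0]+p['cx'],p['fy']*d[1]+p['cy']])
E
python3 - <<'E'
from h import *
print(robot.read_state(), robot.hold_point_z)
P={n:shot(n,n+'0') for n in('scene','top')}
for n,p in P.items():
    E=np.array(p['extrinsics']);print(n,-E[:3,:3].T@E[:3,3],E[2,:3],p['fx'],p['k1'])
names='clamp_hinge clamp_grip glue_board rack_center game_box cup_center jar_mid can_mid controller_mid cap_tray_mid card_deck_mid remote_mid'.split()
for t in names:
    r={n:cams.pinpoint(p,t)[:3] for n,p in P.items()}
    for n in r: print(t,n,[(np.round(d['xy']).tolist(),round(d['score'],2)) for d in r[n]])
    if all(r.values()):
        x,e=tri([ray(P[n],r[n][0]['xy']) for n in r]);print('   ',x.round(4),np.round(e,4))
E
```

```text
{'t': 0.0, 'q': array([ 1.09857021e+00,  1.31164429e-01,  1.48926029e+00, -8.67933346e-06,
        1.52297918e+00, -8.54031889e-02]), 'dq': array([ 0.00123288,  0.00069707,  0.00154836, -0.00070629, -0.0004665 ,
        0.00060824]), 'joint_torque': array([-1.45507274e-03, -5.59805059e+01, -4.91760421e+01,  7.68631697e-02,
        3.50937119e-02, -1.77673510e-04]), 'tool_pos': array([0.22607885, 0.55517641, 0.21759591]), 'orientation': array([-6.03743708e-01, -3.08253321e+00,  2.73854441e-03]), 'force': array([ 1.03157457, -0.1354193 , -0.11565084]), 'wrist_torque': array([ 0.02764773, -0.02619256, -0.00585811]), 'opening': 0.09331148185647871} 0.0188
scene [ 1.0139076  -0.53174888  1.28207651] [-0.29852979  0.44272172 -0.84550426] 468.74551513863264 -0.07815419754409485
top [0.42467659 0.10430536 1.83663129] [ 0.09110792 -0.00152909 -0.99583985] 593.263377469163 -0.03472019827937551
clamp_hinge scene [([228.0, 257.0], 0.81)]
clamp_hinge top [([391.0, 301.0], 0.57)]
    [ 0.4224 -0.1174  0.0997] [0.0053 0.0053]
clamp_grip scene [([270.0, 306.0], 0.83)]
clamp_grip top [([407.0, 228.0]
[... 801 characters left out ...]
 0.4345 0.0562] [0.0028 0.0028]
can_mid scene [([268.0, 244.0], 0.91)]
can_mid top [([350.0, 280.0], 0.93)]
    [ 0.4806 -0.0018  0.0746] [0.0034 0.0034]
controller_mid scene [([300.0, 143.0], 0.66)]
controller_mid top [([203.0, 339.0], 0.57)]
    [0.2872 0.4382 0.013 ] [0.0016 0.0016]
cap_tray_mid scene [([315.0, 290.0], 0.61)]
cap_tray_mid top [([354.0, 224.0], 0.88)]
    [ 0.6594 -0.0134 -0.0154] [0.0036 0.0036]
card_deck_mid scene [([369.0, 235.0], 0.84)]
card_deck_mid top [([275.0, 204.0], 0.75)]
    [0.7053 0.2301 0.0219] [0.0007 0.0007]
remote_mid scene [([138.0, 329.0], 0.87)]
remote_mid top [([393.0, 300.0], 0.73), ([479.0, 336.0], 0.6)]
    [ 0.3666 -0.2808 -0.0215] [0.1463 0.1463]
```

View pics/scene0.png

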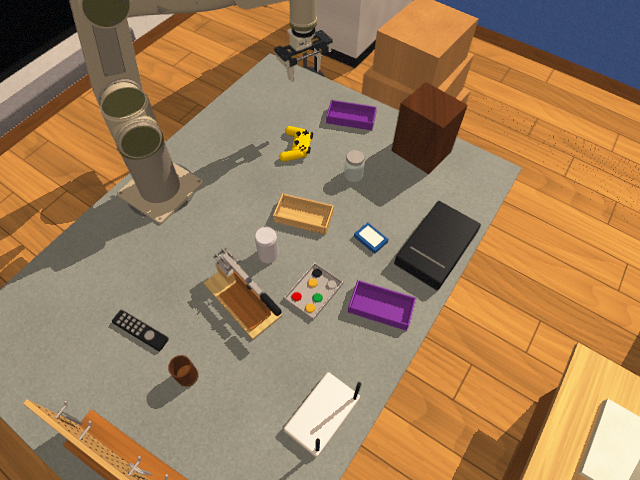

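View pics/top0.png

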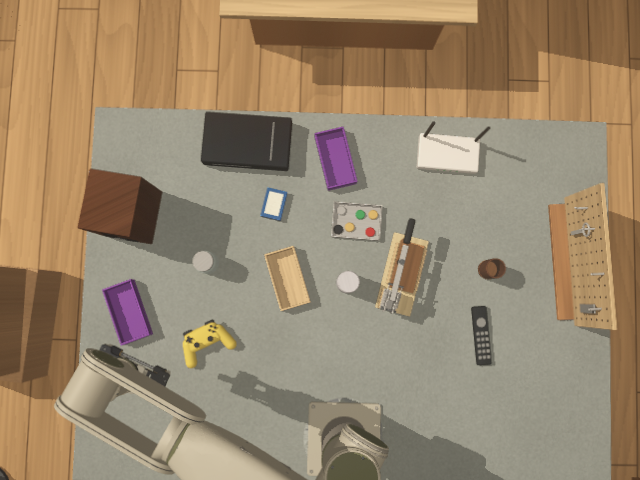

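The scene view shows the wooden box at about (304,213), the clamp and rack at (240,300), and the cup at (183,371). In the top view these are at (287,278), (403,270) and (491,268). The purple boxes are decoys. Next I'll fit the known shapes to the network silhouettes in both views.

```bash
cat >> h.py <<'E'
from scipy.optimize import minimize
def boxpts(lx,ly,z0,z1): return np.array([[sx*lx/2,sy*ly/2,z] for sx in(-1,1) for sy in(-1,1) for z in(z0,z1)])
def cyl(r,h): 
    a=np.linspace(0,2*np.pi,40);return np.vstack([np.c_[r*np.cos(a),r*np.sin(a),0*a+z] for z in(0,h)])
def place(V,x,y,th):
    c,s=np.cos(th),np.sin(th);return V@np.array([[c,s,0],[-s,c,0],[0,0,1]])+[x,y,0]
def hullmask(p,V,S=4):
    q=np.array([proj(p,v) for v in V]);h=cv2.convexHull(((q+.5)*16*S).astype(np.int32).reshape(-1,1,2))
    m=np.zeros((480*S,640*S),np.uint8);cv2.fillConvexPoly(m,h,1,shift=4);return cv2.resize(m.astype(np.float32),(640,480),interpolation=cv2.INTER_AREA)
def fit(views,V,x0,yaw=True):
    def cost(v):
        c=0
        for p,m in views:
            g=hullmask(p,place(V,v[0],v[1],v[2] if yaw else 0));c+=np.abs(g-m).sum()/m.sum()
        return c
    n=3 if yaw else 2
    sim=np.vstack([x0[:n]]+[np.array(x0[:n])+np.eye(3)[i,:n]*(.015 if i<2 else .1) for i in range(n)])
    r=minimize(cost,x0[:n],method='Nelder-Mead',options=dict(initial_simplex=sim,xatol=2e-4,fatol=1e-4));return r.x,r.fun
def sil(p,t,near):
    L=cams.silhouettes(p,t);return min(L,key=lambda d:np.hypot(*(np.array(d['xy'])-near)))
E
cat > m.py <<'E'
from h import *
P={n:shot(n) for n in('scene','top')}
S,T=P['scene'],P['top']
def run(t,V,x0,ns,nt,yaw=True):
    a=sil(S,t,ns);b=sil(T,t,nt);print(t,a['xy'],b['xy'],round(a['score'],2),round(b['score'],2),a['mask'].sum(),b['mask'].sum())
    for nm,v in(('both',[(S,a['mask'])]+[(T,b['mask'])]),('S',[(S,a['mask'])]),('T',[(T,b['mask'])])):
        x,f=fit(v,V,x0,yaw);print('  ',nm,x.round(4),round(f,3))
    return a,b
bx=onz(T,(287,278),.02);cu=onz(T,(492,268),.05)
print(bx,cu)
run('game_box',boxpts(.18,.094,0,.038),[bx[0],bx[1],.2],(304,213),(287,278))
run('cup_center',cyl(.03,.095),[cu[0],cu[1],0],(183,371),(491,268),False)
a,b=run('glue_board',boxpts(.24,.11,0,.015),[.5,-.145,2.9],(240,303),(402,272))
out=np.hstack([S['pixels'][180:380,140:400],np.repeat((sil(S,'rack_center',(254,296))['mask']*120+a['mask']*100)[180:380,140:400,None],3,2).astype(np.uint8)])
cc=np.hstack([T['pixels'][200:340,260:520],np.repeat((sil(T,'rack_center',(398,264))['mask']*120+b['mask']*100)[200:340,260:520,None],3,2).astype(np.uint8)])
im=np.vstack([out,cc]);im=cv2.resize(im,None,fx=1.53,fy=1.53,interpolation=cv2.INTER_CUBIC);cv2.imwrite('pics/c1.png',im[:,:,::-1]);print(im.shape)
E
python3 m.py
```

```text
[0.47920377 0.18677507 0.02      ] [ 0.5247607  -0.43324746  0.05      ]
game_box [307.3, 211.9] [286.9, 273.6] 0.74 0.79 1725 1857
   both [0.4797 0.1875 0.3183] 0.122
   S [0.482  0.1836 0.3139] 0.033
   T [0.4794 0.1886 0.3189] 0.028
cup_center [184.1, 369.5] [492.0, 270.0] 0.59 0.7 662 485
   both [ 0.5232 -0.4328] 0.181
   S [ 0.5247 -0.4336] 0.096
   T [ 0.5226 -0.431 ] 0.066
glue_board [232.0, 282.3] [400.2, 276.6] 0.86 0.93 1837 2062
   both [ 0.5026 -0.1649  2.9082] 1.527
   S [ 0.5032 -0.1643  2.9133] 0.99
   T [ 0.5019 -0.1645  2.9119] 0.538
(520, 796, 3)
```

View pics/c1.png

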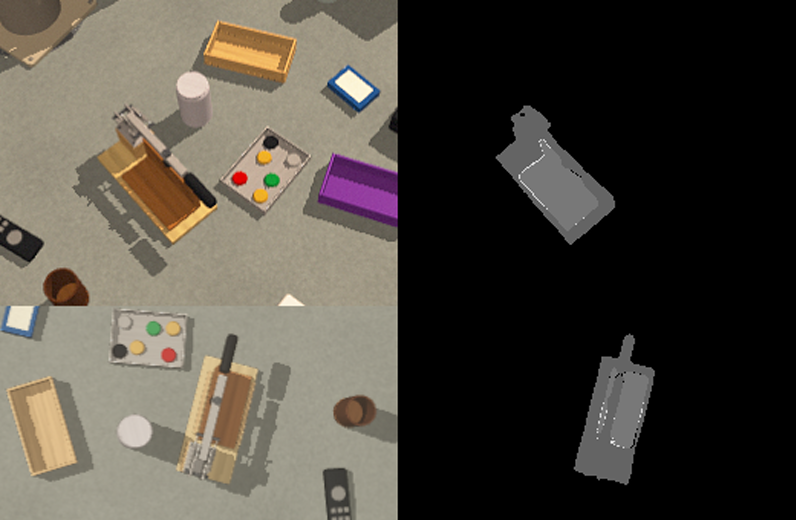

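```bash
cat >> h.py <<'E'
def plan(target,yaw,n,st=None):
    """rows of offset (cm, tool axes) and roll from the present pose; tool stays pointing down"""
    s=st or robot.read_state();Rm=R.from_rotvec(s['orientation']).as_matrix();p=s['tool_pos']
    y0=np.arctan2(Rm[1,0],Rm[0,0]);dy=(yaw-y0+np.pi)%(2*np.pi)-np.pi
    print('t',round(s['t'],2),'pos',p.round(4),'yaw',round(y0,4),'tilt',np.round(Rm[:2,2],4),'F',s['force'].round(1),'q',s['q'].round(2))
    roll=-dy/n; D=(np.array(target)-p)/n
    if n*0+abs(roll)<.0005: roll=0
    for k in range(n):
        Rk=Rm@R.from_euler('z',k*roll).as_matrix();o=Rk.T@D*100
        print('{"offset":[%.2f,%.2f,%.2f],"roll":%.3f}'%(*o,roll),end=', ')
        if roll==0: print('x',n);break
    print()
E
python3 - <<'E'
from h import *
plan([.625,-.168,.24],2.910,15)
E
```

```text
t 1.8 pos [0.2263 0.5557 0.2186] yaw 2.7548 tilt [ 0. -0.] F [-0.4  1.1 -0. ] q [ 1.1   0.13  1.49 -0.    1.52 -0.09]
{"offset":[-4.28,-3.47,-0.14],"roll":-0.010}, {"offset":[-4.25,-3.51,-0.14],"roll":-0.010}, {"offset":[-4.21,-3.55,-0.14],"roll":-0.010}, {"offset":[-4.17,-3.60,-0.14],"roll":-0.010}, {"offset":[-4.13,-3.64,-0.14],"roll":-0.010}, {"offset":[-4.10,-3.68,-0.14],"roll":-0.010}, {"offset":[-4.06,-3.72,-0.14],"roll":-0.010}, {"offset":[-4.02,-3.77,-0.14],"roll":-0.010}, {"offset":[-3.98,-3.81,-0.14],"roll":-0.010}, {"offset":[-3.94,-3.85,-0.14],"roll":-0.010}, {"offset":[-3.90,-3.89,-0.14],"roll":-0.010}, {"offset":[-3.86,-3.93,-0.14],"roll":-0.010}, {"offset":[-3.82,-3.97,-0.14],"roll":-0.010}, {"offset":[-3.78,-4.01,-0.14],"roll":-0.010}, {"offset":[-3.74,-4.05,-0.14],"roll":-0.010},
```

step_arm(deltas=[{"offset": [-4.3, -3.5, -0.2], "roll": -0.01}, {"offset": [-4.3, -3.5, -0.2], "roll": -0.01}, {"offset": [-4.2, -3.6, -0.2], "roll": -0.01}, {"offset": [-4.2, -3.6, -0.2], "roll": -0.01}, {"offset": [-4.1, -3.6, -0.2], "roll": -0.01}, {"offset": [-4.1, -3.7, -0.2], "roll": -0.01}, {"offset": [-4.1, -3.7, -0.2], "roll": -0.01}, {"offset": [-4.0, -3.8, -0.2], "roll": -0.01}, {"offset": [-4.0, -3.8, -0.2], "roll": -0.01}, {"offset": [-3.9, -3.9, -0.2], "roll": -0.01}, {"offset": [-3.9, -3.9, -0.2], "roll": -0.01}, {"offset": [-3.9, -3.9, -0.2], "roll": -0.01}])

```text
t: 3.3
tool_pos: [0.5455, -0.0269, 0.243]
orientation: [0.418, 3.113, 0.0]
force: [0.8, 0.6, 1.1]
opening: 0.093
```

Run:
```python
from h import *
plan([.625,-.168,.24],2.910,4)
```

```text
t 3.3 pos [ 0.5455 -0.0269  0.243 ] yaw 2.8749 tilt [0.0007 0.    ] F [0.8 0.6 1.1] q [-0.14 -0.03  1.61  0.    1.56 -1.45]
{"offset":[-2.85,-2.88,0.08],"roll":-0.009}, {"offset":[-2.82,-2.91,0.08],"roll":-0.009}, {"offset":[-2.80,-2.93,0.08],"roll":-0.009}, {"offset":[-2.77,-2.95,0.08],"roll":-0.009},
```

step_arm(deltas=[{"offset": [-2.8, -2.9, 0.1], "roll": -0.009}, {"offset": [-2.8, -2.9, 0.1], "roll": -0.009}, {"offset": [-2.8, -2.9, 0.1], "roll": -0.009}, {"offset": [-2.8, -2.9, 0.1], "roll": -0.008}, {"offset": [0, 0, 0], "roll": 0}])

```text
t: 3.92
tool_pos: [0.6244, -0.1678, 0.2375]
orientation: [-0.367, -3.119, 0.0]
force: [-0.5, 0.2, -0.0]
opening: 0.0932
```

Run:
```python
from h import *
W=shot('wrist','w1');T=shot('top');S=shot('scene')
for t in('clamp_grip','rack_center','clamp_hinge','glue_board'):
    for p,n in((W,'w'),(T,'t'),(S,'s')): print(t,n,[(np.round(d['xy']).tolist(),round(d['score'],2)) for d in cams.pinpoint(p,t)[:2]])
g=cams.pinpoint(W,'clamp_grip')
if g: print(onz(W,g[0]['xy'],.125))
h=cams.pinpoint(W,'clamp_hinge')
if h: print(onz(W,h[0]['xy'],.125))
plan([.625,-.168,.106],2.910,4)
# overlay expected geometry
B=lambda v,th=2.91:place(np.array(v,float)/1000,.5025,-.1645,th)
im=W['pixels'][:,:,::-1].copy()
for V,c in((B([[-45,-35,125],[-80,-25,125]]),0),(B([[-120,-55,15],[-120,55,15],[120,55,15],[120,-55,15]]),(0,255,0)),(B([[-80,-35,137],[-155,-35,137],[-155,-15,137],[-80,-15,137]]),(0,0,255))):
    if c: cv2.polylines(im,[np.int32([proj(W,v) for v in V])],True,c,1)
cv2.imwrite('pics/w1o.png',im)
```

```text
clamp_grip w [([320.0, 240.0], 0.57)]
clamp_grip t []
clamp_grip s [([272.0, 309.0], 0.77)]
rack_center w [([317.0, 122.0], 0.97)]
rack_center t [([398.0, 264.0], 0.72)]
rack_center s [([253.0, 294.0], 0.58)]
clamp_hinge w []
clamp_hinge t [([203.0, 262.0], 0.42)]
clamp_hinge s [([227.0, 259.0], 0.59), ([355.0, 164.0], 0.5)]
glue_board w []
glue_board t [([404.0, 272.0], 0.87)]
glue_board s [([240.0, 299.0], 0.86)]
[ 0.62683221 -0.16740739  0.125     ]
t 4.78 pos [ 0.6241 -0.1654  0.2386] yaw 2.9098 tilt [-0.0001 -0.    ] F [0.3 0.3 0.2] q [-0.34  0.25  1.32 -0.    1.57 -1.68]
{"offset":[-0.04,-0.06,3.31],"roll":0.000}, x 4
```

View pics/w1o.png

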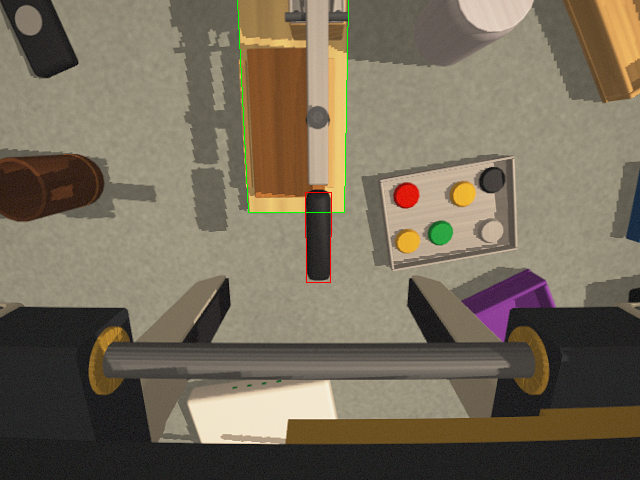

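The model overlay sits on the board edges and on the handle, whose middle is at about (318,237). The fingers straddle the handle line. Lower by 13 cm and grip.

step_arm(deltas=[{"offset": [0, 0, 4.4], "roll": 0}, {"offset": [0, 0, 4.4], "roll": 0}, {"offset": [0, 0, 4.4], "roll": 0}, {"offset": [0, 0, 0], "roll": 0}], fingers=5)

```text
t: 5.28
tool_pos: [0.6208, -0.1643, 0.1019]
orientation: [-0.362, -3.112, -0.003]
force: [-0.5, 0.5, 0.5]
opening: 0.0574
```

Run:
```python
from h import *
s=robot.read_state(); print(s['opening'])
plan([.625,-.168,.106],2.910,1,s)
# arc rows from board frame: tcp displacement from shut for angles
th=np.linspace(0,.93,13)
print(np.diff(200*(np.cos(th)))/-10, np.diff(200*np.sin(th))/10)
```

```text
0.057424086203517945
t 5.28 pos [ 0.6208 -0.1643  0.1019] yaw 2.9097 tilt [-0.0083  0.0029] F [-0.5  0.5  0.5] q [-0.34  0.33  1.48 -0.    1.35 -1.68]
{"offset":[-0.49,-0.26,-0.42],"roll":0.000}, x 1

[0.06003244 0.17973694 0.29836243 0.41519678 0.52953861 0.64070148
 0.74801806 0.85084411 0.94856234 1.04058611 1.12636299 1.20537804] [1.54844885 1.53915313 1.52061751 1.49295324 1.45632641 1.41095689
 1.35711706 1.29513012 1.2253682  1.1482501  1.06423876 0.97383855]
```

step_arm(deltas=[{"offset": [-0.2, -0.2, -0.2], "roll": 0}, {"offset": [0, 0, 0], "roll": 0}, {"offset": [0, 0, 0], "roll": 0}, {"offset": [0, 0, 0], "roll": 0}, {"offset": [0, 0, 0], "roll": 0}], fingers=0, grip_force=25)

```text
t: 5.9
tool_pos: [0.6263, -0.1689, 0.1101]
orientation: [0.363, 3.118, -0.003]
force: [-1.1, -4.2, 6.2]
opening: 0.0194
```

step_arm(deltas=[{"offset": [0.06, 0, -1.55], "roll": 0}, {"offset": [0.18, 0, -1.54], "roll": 0}, {"offset": [0.3, 0, -1.52], "roll": 0}, {"offset": [0.42, 0, -1.49], "roll": 0}, {"offset": [0.53, 0, -1.46], "roll": 0}, {"offset": [0.64, 0, -1.41], "roll": 0}, {"offset": [0.75, 0, -1.36], "roll": 0}, {"offset": [0.85, 0, -1.3], "roll": 0}, {"offset": [0.95, 0, -1.22], "roll": 0}, {"offset": [1.04, 0, -1.15], "roll": 0}, {"offset": [1.0, 0, -0.9], "roll": 0}, {"offset": [0, 0, 0], "roll": 0}])

```text
t: 7.4
tool_pos: [0.5589, -0.1532, 0.2578]
orientation: [-0.365, -3.119, 0.002]
force: [-3.9, -6.1, 1.6]
opening: 0.0195
```

step_arm(deltas=[{"offset": [0, 0, 0], "roll": 0}, {"offset": [0, 0, 0], "roll": 0}, {"offset": [0, 0, 0], "roll": 0}, {"offset": [-3, 0, 0], "roll": 0}, {"offset": [-5, 0, 0], "roll": 0}, {"offset": [-5, 0, 0], "roll": 0}, {"offset": [0, 0, 0], "roll": 0}], fingers=5)

```text
t: 8.28
tool_pos: [0.6881, -0.1822, 0.2525]
orientation: [-0.362, -3.115, -0.002]
force: [0.0, 0.8, -0.5]
opening: 0.05
```

Run:
```python
from h import *
s=robot.read_state()
W=shot('wrist','w2');S=shot('scene','s2')
plan([.625,-.168,.106],2.910,1,s);print(s['opening'])
for p,n in((W,'w'),(S,'s')):
  for t in('rack_center','clamp_grip'): print(t,n,[(np.round(d['xy']).tolist(),round(d['score'],2)) for d in cams.pinpoint(p,t)[:2]])
im=W['pixels'][:,:,::-1].copy()
sc=S['pixels'][190:370,170:350,::-1]
im[:360,:0]=0
cv2.imwrite('pics/v2.png',np.hstack([im,cv2.resize(sc,(150,150))[:0].reshape(0,150,3)] ) if 0 else im)
cv2.imwrite('pics/s2c.png',cv2.resize(sc,None,fx=3,fy=3,interpolation=cv2.INTER_CUBIC))
```

```text
t 8.28 pos [ 0.6881 -0.1822  0.2525] yaw 2.9102 tilt [-0.0055  0.0022] F [ 0.   0.8 -0.5] q [-0.33  0.44  1.06  0.    1.65 -1.67]
{"offset":[6.38,-0.08,14.69],"roll":0.000}, x 1

0.049972830868244
rack_center w [([316.0, 50.0], 0.78)]
clamp_grip w []
rack_center s [([253.0, 294.0], 0.86), ([141.0, 331.0], 0.15)]
clamp_grip s [([244.0, 253.0], 0.8)]
```

View pics/w2.png

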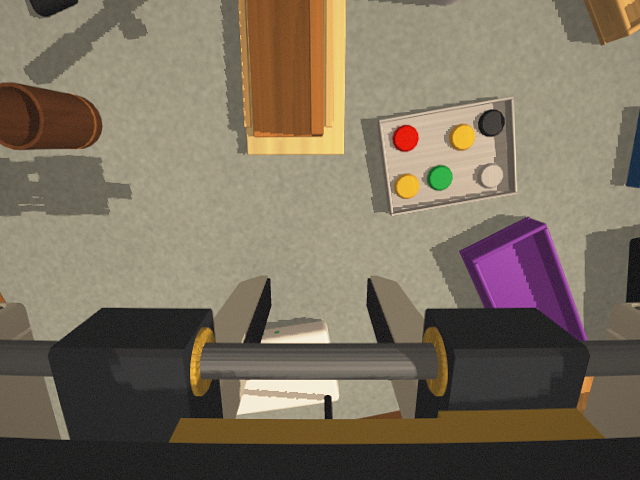

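Run:
```python
from h import *
im=cv2.imread('pics/w2.png');
p=shot('wrist');s=robot.read_state()
E=np.array(p['extrinsics']);c=-E[:3,:3].T@E[:3,3]
def b(X): d=X-np.array([.5025,-.1645,0]);a=2.91;return np.array([d[0]*np.cos(a)+d[1]*np.sin(a),-d[0]*np.sin(a)+d[1]*np.cos(a),d[2]])*1000
print('cam board',b(c),'tcp board',b(s['tool_pos']),'axis',E[2,:3])
for xy,z in(((248,154),.015),((344,154),.015),((323,135),.095),((310,135),.095),((323,30),.095),((310,30),.095),((254,137),.025),((310,137),.025)): print(xy,z,b(onz(p,xy,z)).round(1))
cr=cv2.resize(im[90:165,230:360],None,fx=6,fy=6,interpolation=cv2.INTER_CUBIC);cv2.imwrite('pics/w2c.png',cr)
print('proj',proj(p,s['tool_pos']))
```

```text
cam board [-106.63088927  -25.02186921  425.54435099] tcp board [-183.00540609  -25.06430366  259.57432431] axis [ 0.26407287 -0.06177562 -0.96252236]
(248, 154) 0.015 [-119.6   56.2   15. ]
(344, 154) 0.015 [-119.8  -54.8   15. ]
(323, 135) 0.095 [-100.2  -29.4   95. ]
(310, 135) 0.095 [-100.2  -17.5   95. ]
(323, 30) 0.095 [-13.1 -29.1  95. ]
(310, 30) 0.095 [-13.1 -18.   95. ]
(254, 137) 0.025 [-100.9   46.5   25. ]
(310, 137) 0.025 [-101.   -15.9   25. ]
proj [318.31800618 294.10867609]
```

View pics/w2c.png

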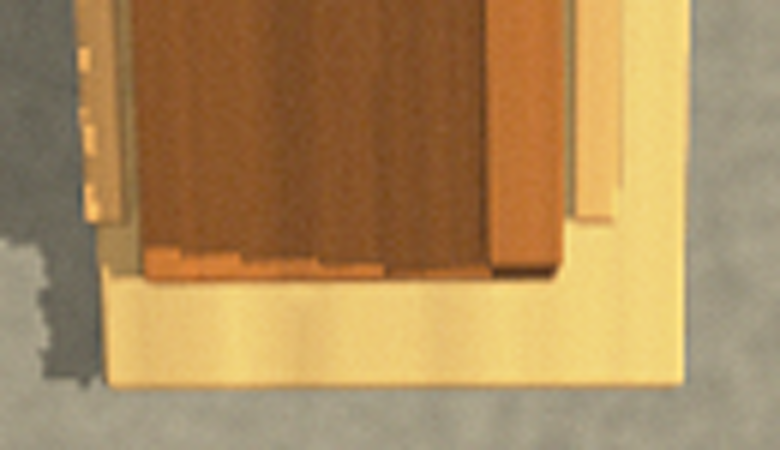

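Run:
```python
from h import *
S=shot('scene');T=shot('top');s=robot.read_state()
im=S['pixels'][:,:,::-1].copy()
a=2.91;ux=np.array([np.cos(a),np.sin(a),0]);z=np.array([0,0,1.])
t=s['tool_pos']
for h in (0.084,.15,.2,.243,.3): cv2.line(im,*[tuple(np.int32(proj(S,t+z*h+ux*d))) for d in(-.0375,.0375)],(0,0,255),1)
c=im[150:350,180:380]
A=cv2.resize(c,(600,600),interpolation=cv2.INTER_CUBIC)
cv2.imwrite('pics/s3.png',A)
```

```text
(no output)
```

View pics/s3.png

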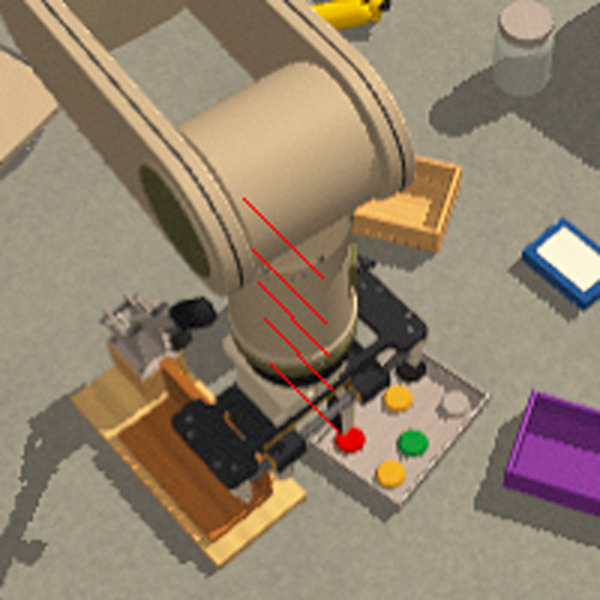

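Seventh picture: the clamp is open, with its handle up at (190,310). The wrist housing is wide, so a vertical hand can't reach the rack end below the handle. I'll check whether the rack can be slid out in -x by looking at its hinge end.

Run:
```python
from h import *
S=shot('scene');im=cv2.imread('pics/w1.png')
a=cv2.resize(im[0:75,225:365],(780,418),interpolation=cv2.INTER_CUBIC)
b=S['pixels'][262:302,196:271,::-1];b=cv2.resize(b,(337,180),interpolation=cv2.INTER_CUBIC)
t=cv2.imread('pics/top0.png')[270:320,365:438];t=cv2.resize(t,(263,180),interpolation=cv2.INTER_CUBIC)
o=np.zeros((600,780,3),np.uint8);o[:418]=a;o[420:,:337]=b;o[420:,340:603]=t
cv2.imwrite('pics/f.png',o)
```

View pics/f.png

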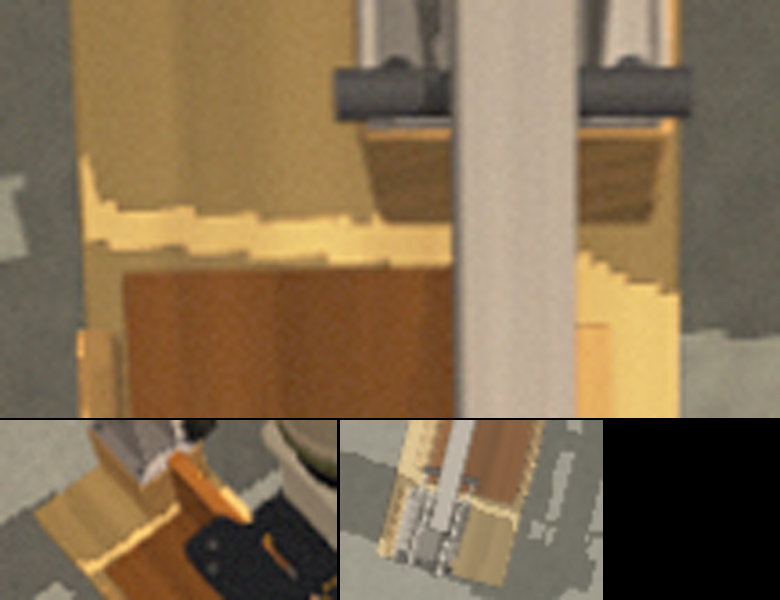

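No fence closes either end of the board, so the rack can be slid out in -x. I'll go round above the clamp, turn the hand 90°, and push the foot's hinge end with one finger.

```bash
cat >> h.py <<'E'
def bw(x,y,z):
    return place(np.array([[x,y,z]])/1000.,.5025,-.1645,2.91)[0]
def bb(X): d=X-np.array([.5025,-.1645,0]);a=2.91;return np.array([d[0]*np.cos(a)+d[1]*np.sin(a),-d[0]*np.sin(a)+d[1]*np.cos(a),d[2]])*1000
E
python3 - <<'E'
from h import *
plan(bw(124,47,400),2.91-np.pi/2,10)
E
```

```text
t 8.78 pos [ 0.6865 -0.1822  0.2589] yaw 2.9097 tilt [ 0.0014 -0.0006] F [-0.8  0.6  1.1] q [-0.33  0.42  1.07 -0.    1.65 -1.67]
{"offset":[3.07,-0.72,-1.42],"roll":0.157}, {"offset":[2.92,-1.19,-1.42],"roll":0.157}, {"offset":[2.70,-1.63,-1.42],"roll":0.157}, {"offset":[2.41,-2.04,-1.42],"roll":0.157}, {"offset":[2.06,-2.39,-1.42],"roll":0.157}, {"offset":[1.66,-2.68,-1.42],"roll":0.157}, {"offset":[1.22,-2.91,-1.42],"roll":0.157}, {"offset":[0.75,-3.06,-1.42],"roll":0.157}, {"offset":[0.26,-3.14,-1.42],"roll":0.157}, {"offset":[-0.23,-3.14,-1.42],"roll":0.157},
```

step_arm(deltas=[{"offset": [0, 0, -4.8], "roll": 0}, {"offset": [0, 0, -4.8], "roll": 0}, {"offset": [3.1, -0.7, -4.8], "roll": 0.157}, {"offset": [2.9, -1.2, 0], "roll": 0.157}, {"offset": [2.7, -1.6, 0], "roll": 0.157}, {"offset": [2.4, -2.0, 0], "roll": 0.157}, {"offset": [2.1, -2.4, 0], "roll": 0.157}, {"offset": [1.7, -2.7, 0], "roll": 0.157}, {"offset": [1.2, -2.9, 0], "roll": 0.157}, {"offset": [0.7, -3.1, 0], "roll": 0.157}, {"offset": [0.3, -3.1, 0], "roll": 0.157}, {"offset": [-0.2, -3.1, 0], "roll": 0.157}], fingers=9.3)

```text
t: 10.28
tool_pos: [0.3706, -0.1807, 0.402]
orientation: [2.467, 1.944, 0.001]
force: [-0.9, -0.0, 0.6]
opening: 0.0931
```

Run:
```python
from h import *
s=robot.read_state();print(bb(s['tool_pos']))
plan(bw(124,47,60),2.91-np.pi/2,7)
```

```text
[124.69431357  46.05415491 401.98091685]
t 10.28 pos [ 0.3706 -0.1807  0.402 ] yaw 1.3346 tilt [ 0.001  -0.0007] F [-0.9 -0.   0.6] q [-0.58 -0.38  1.62 -0.    1.89 -0.34]
{"offset":[-0.01,0.00,4.89],"roll":-0.001}, {"offset":[-0.01,0.00,4.89],"roll":-0.001}, {"offset":[-0.01,0.00,4.89],"roll":-0.001}, {"offset":[-0.01,0.00,4.89],"roll":-0.001}, {"offset":[-0.01,0.00,4.89],"roll":-0.001}, {"offset":[-0.01,0.00,4.89],"roll":-0.001}, {"offset":[-0.01,0.00,4.89],"roll":-0.001},
```

step_arm(deltas=[{"offset": [0, 0, 4.9], "roll": 0}, {"offset": [0, 0, 4.9], "roll": 0}, {"offset": [0, 0, 4.9], "roll": 0}, {"offset": [0, 0, 4.9], "roll": 0}, {"offset": [0, 0, 4.9], "roll": 0}, {"offset": [0, 0, 4.9], "roll": 0}, {"offset": [0, 0, 4.8], "roll": 0}, {"offset": [0, 0, 0], "roll": 0}, {"offset": [0, 0, 0], "roll": 0}])

```text
t: 11.4
tool_pos: [0.3728, -0.1815, 0.0616]
orientation: [2.461, 1.949, 0.001]
force: [0.4, -0.7, 0.6]
opening: 0.0932
```

Run:
```python
from h import *
s=robot.read_state();print(bb(s['tool_pos']))
plan(bw(124,46,19),2.91-np.pi/2,2)
```

```text
[122.35796203  46.36054226  61.63885553]
t 11.4 pos [ 0.3728 -0.1815  0.0616] yaw 1.3398 tilt [ 0.0018 -0.0012] F [ 0.4 -0.7  0.6] q [-0.58 -0.26  2.15  0.    1.24 -0.35]
{"offset":[0.02,-0.09,2.13],"roll":0.000}, x 2
```

step_arm(deltas=[{"offset": [0, 0, 2.1], "roll": 0}, {"offset": [0, 0, 2.1], "roll": 0}, {"offset": [0, 0, 0], "roll": 0}, {"offset": [0, 0.7, 0], "roll": 0}, {"offset": [0, 0.7, 0], "roll": 0}, {"offset": [0, 0.7, 0], "roll": 0}, {"offset": [0, 0, 0], "roll": 0}])

```text
t: 12.28
tool_pos: [0.3936, -0.1865, 0.0186]
orientation: [2.461, 1.95, 0.001]
force: [-1.5, -0.7, 5.0]
opening: 0.0931
```

Run:
```python
from h import *
s=robot.read_state();print(bb(s['tool_pos']),s['force'],s['wrist_torque'])
S=shot('scene','s4')
for d in cams.pinpoint(S,'rack_center')[:2]: print(d['xy'],d['score'],bb(onz(S,d['xy'],.055)))
a=cv2.imread('pics/s3.png')
cv2.imwrite('pics/s4c.png',cv2.resize(S['pixels'][220:350,180:320,::-1],(646,600),interpolation=cv2.INTER_CUBIC))
```

```text
[100.95535437  46.44265343  18.62199423] [-1.5337887  -0.6937868   5.02317453] [-0.28354242  0.00111969 -0.0417484 ]
[256.1, 295.9] 0.67 [-45.4292086  -24.74960693  55.        ]
```

View pics/s4c.png

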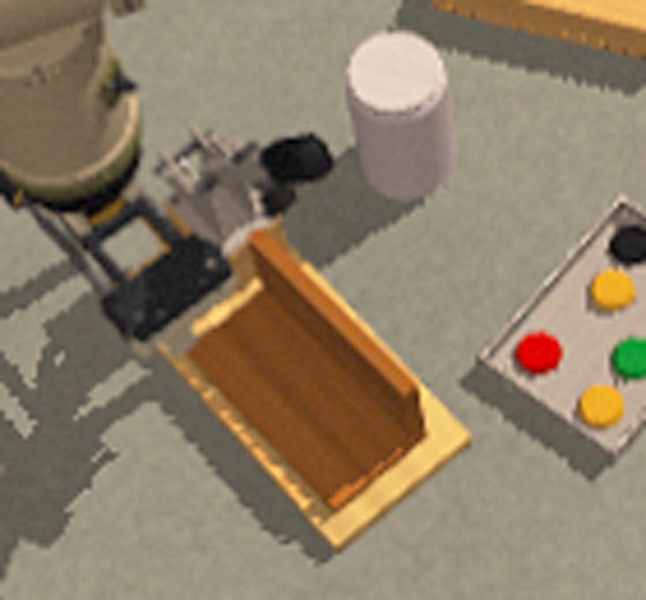

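The finger is pushing the rack along: its end moved and the other things are untouched. I'll continue by 3.7 cm.

step_arm(deltas=[{"offset": [0, 0.3, -0.1], "roll": 0}, {"offset": [0, 0.7, 0], "roll": 0}, {"offset": [0, 0.7, 0], "roll": 0}, {"offset": [0, 0.7, 0], "roll": 0}, {"offset": [0, 0.7, 0], "roll": 0}, {"offset": [0, 0.6, 0], "roll": 0}, {"offset": [0, 0, 0], "roll": 0}, {"offset": [0, 0, 0], "roll": 0}])

```text
t: 13.38
tool_pos: [0.4208, -0.1924, 0.0181]
orientation: [-2.451, -1.942, 0.016]
force: [-47.7, 9.4, 48.2]
opening: 0.0533
```

Run:
```python
from h import *
s=robot.read_state();print(bb(s['tool_pos']),s['force'])
S=shot('scene','s5')
for d in cams.pinpoint(S,'rack_center')[:2]: print(d['xy'],d['score'],bb(onz(S,d['xy'],.055)))
for d in cams.pinpoint(S,'clamp_grip')[:2]: print(d['xy'],d['score'])
```

```text
[73.06350994 45.92725529 18.11223874] [-47.74581339   9.43921777  48.16464765]
[257.2, 295.6] 0.71 [-46.81479293 -27.69137244  55.        ]
[242.8, 257.4] 0.72
```

The finger at y≈46±7 mm ran into the end of the side fence at y≈49. I'll back off and shift inward with the hand turned slightly.

step_arm(deltas=[{"offset": [0, -1.5, 0], "roll": 0}, {"offset": [0, -1.5, 0], "roll": 0}, {"offset": [0, 0, -1], "roll": -0.12}, {"offset": [0, 0, 0], "roll": -0.13}, {"offset": [0, 0, 0], "roll": 0}], fingers=9.3)

```text
t: 14.15
tool_pos: [0.3994, -0.1872, 0.0285]
orientation: [2.201, 2.242, 0.001]
force: [0.0, -0.7, -0.5]
opening: 0.093
```

Run:
```python
from h import *
s=robot.read_state();print(bb(s['tool_pos']),s['force'],s['opening'])
S=shot('scene','s6');T=shot('top')
for p in(S,T):
  for d in cams.pinpoint(p,'rack_center')[:1]: print(d['xy'],d['score'],bb(onz(p,d['xy'],.055)))
plan(bw(101,50,29),2.91-np.pi/2+.25,2)
cv2.imwrite('pics/s6c.png',cv2.resize(S['pixels'][220:350,180:320,::-1],(646,600),interpolation=cv2.INTER_CUBIC))
```

```text
[95.12578167 45.77666459 28.49048804] [ 0.03182832 -0.69961473 -0.53092234] 0.09304749014840327
[253.9, 297.4] 0.92 [-44.88322581 -17.10159702  55.        ]
[397.7, 263.2] 0.65 [-24.04272335 -24.27344974  55.        ]
t 14.35 pos [ 0.3991 -0.1872  0.0284] yaw 1.5877 tilt [-0.0003  0.0003] F [ 0.5 -0.6  0.1] q [-0.56 -0.12  2.1   0.    1.16 -0.57]
{"offset":[-0.13,-0.32,-0.03],"roll":-0.001}, {"offset":[-0.13,-0.32,-0.03],"roll":-0.001},
```

View pics/s6c.png

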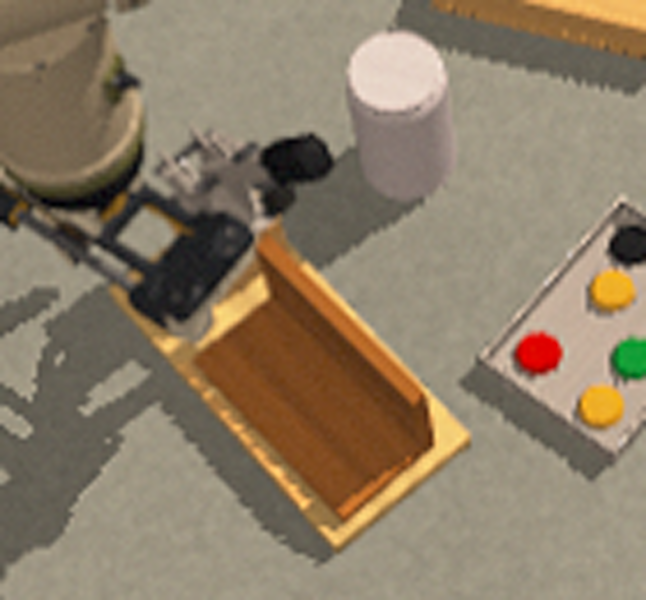

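Run:
```python
from h import *
plan(bw(98,47,20),1.59,1)
s=robot.read_state();Rm=R.from_rotvec(s['orientation']).as_matrix();print(Rm.T@(bw(-10,0,0)-bw(0,0,0))*100)
```

```text
t 14.35 pos [ 0.3991 -0.1872  0.0284] yaw 1.5877 tilt [-0.0003  0.0003] F [ 0.5 -0.6  0.1] q [-0.56 -0.12  2.1   0.    1.16 -0.57]
{"offset":[-0.05,-0.27,0.84],"roll":-0.002}, 
[-2.45975665e-01  9.69275938e-01 -3.58787239e-04]
```

step_arm(deltas=[{"offset": [0, -0.3, 0], "roll": 0}, {"offset": [0, 0, 0.9], "roll": 0}, {"offset": [0, 0, 0], "roll": 0}, {"offset": [-0.17, 0.68, 0], "roll": 0}, {"offset": [-0.17, 0.68, 0], "roll": 0}, {"offset": [-0.17, 0.68, 0], "roll": 0}, {"offset": [0, 0, 0], "roll": 0}])

```text
t: 15.22
tool_pos: [0.4175, -0.1924, 0.0199]
orientation: [2.199, 2.242, 0.001]
force: [-0.1, 0.1, 0.2]
opening: 0.0929
```

step_arm(deltas=[{"offset": [-0.17, 0.68, 0], "roll": 0}, {"offset": [-0.17, 0.68, 0], "roll": 0}, {"offset": [-0.17, 0.68, 0], "roll": 0}, {"offset": [0, 0, 0], "roll": 0}])

```text
t: 15.72
tool_pos: [0.4379, -0.197, 0.0198]
orientation: [2.2, 2.242, 0.001]
force: [0.5, -0.3, -0.1]
opening: 0.093
```

Run:
```python
from h import *
s=robot.read_state();print(bb(s['tool_pos']),s['force'],s['opening'])
S=shot('scene','s7');T=shot('top','t7')
for p in(S,T):
  for d in cams.pinpoint(p,'rack_center')[:1]: print(d['xy'],d['score'],bb(onz(p,d['xy'],.055)))
  for d in cams.pinpoint(p,'clamp_grip')[:1]: print(d['xy'],d['score'])
# silhouette extents along board -x
m=cams.silhouettes(S,'rack_center')[0]['mask'];ys,xs=np.nonzero(m)
q=np.array([bb(onz(S,(x,y),.025))[:2] for x,y in zip(xs,ys)]);print('foot-plane ext',q.min(0),q.max(0))
```

```text
[55.37642308 46.46480795 19.80561313] [ 0.47154688 -0.30337372 -0.09931432] 0.09302658505648417
[260.3, 304.5] 0.82 [-74.48671641 -16.79170806  55.        ]
[242.7, 254.9] 0.57
[401.1, 252.4] 0.65 [-58.28065861 -22.27796786  55.        ]
[413.4, 252.4] 0.97
foot-plane ext [-156.15191872  -50.42693481] [30.51798837 51.49932087]
```

Run:
```python
from h import *
s=robot.read_state();s['tool_pos']=s['tool_pos']+[-.0,0,.38];plan(bw(-180,-23,400),2.91,9,s)
```

```text
t 16.07 pos [ 0.437  -0.1968  0.3997] yaw 1.5898 tilt [ 0.0001 -0.    ] F [ 1.1  0.  -0.7] q [-0.53  0.    2.    0.    1.13 -0.55]
{"offset":[0.10,2.73,-0.00],"roll":-0.147}, {"offset":[-0.30,2.72,-0.00],"roll":-0.147}, {"offset":[-0.70,2.65,-0.00],"roll":-0.147}, {"offset":[-1.08,2.52,-0.00],"roll":-0.147}, {"offset":[-1.43,2.33,-0.00],"roll":-0.147}, {"offset":[-1.76,2.10,-0.00],"roll":-0.147}, {"offset":[-2.05,1.82,-0.00],"roll":-0.147}, {"offset":[-2.29,1.50,-0.00],"roll":-0.147}, {"offset":[-2.48,1.15,-0.00],"roll":-0.147},
```

step_arm(deltas=[{"offset": [0, -1.5, 0], "roll": 0}, {"offset": [-0.9, -2.0, -1], "roll": 0}, {"offset": [-0.8, -2.1, -3], "roll": 0}, {"offset": [0, 0, -5.5], "roll": 0}, {"offset": [0, 0, -5.5], "roll": 0}, {"offset": [0, 0, -5.5], "roll": 0}, {"offset": [0, 0, -5.5], "roll": 0}, {"offset": [0, 0, -5.5], "roll": 0}, {"offset": [0, 0, -5.5], "roll": 0}], fingers=6)

```text
t: 17.2
tool_pos: [0.3803, -0.2146, 0.3912]
orientation: [2.2, 2.242, -0.0]
force: [0.1, -1.5, 0.7]
opening: 0.0599
```

Run:
```python
from h import *
plan(bw(-185,-23,380),2.91,10)
```

```text
t 17.2 pos [ 0.3803 -0.2146  0.3912] yaw 1.5896 tilt [-0.     -0.0002] F [ 0.1 -1.5  0.7] q [-0.63 -0.31  1.59 -0.    1.86 -0.65]
{"offset":[0.24,3.08,0.11],"roll":-0.132}, {"offset":[-0.17,3.09,0.11],"roll":-0.132}, {"offset":[-0.57,3.04,0.11],"roll":-0.132}, {"offset":[-0.96,2.94,0.11],"roll":-0.132}, {"offset":[-1.34,2.78,0.11],"roll":-0.132}, {"offset":[-1.70,2.58,0.11],"roll":-0.132}, {"offset":[-2.02,2.34,0.11],"roll":-0.132}, {"offset":[-2.31,2.05,0.11],"roll":-0.132}, {"offset":[-2.56,1.73,0.11],"roll":-0.132}, {"offset":[-2.77,1.37,0.11],"roll":-0.132},
```

step_arm(deltas=[{"offset": [0.2, 3.1, 0], "roll": -0.132}, {"offset": [-0.2, 3.1, 0], "roll": -0.132}, {"offset": [-0.6, 3.0, 0], "roll": -0.132}, {"offset": [-1.0, 2.9, 0], "roll": -0.132}, {"offset": [-1.3, 2.8, 0], "roll": -0.132}, {"offset": [-1.7, 2.6, 0], "roll": -0.132}, {"offset": [-2.0, 2.3, 0], "roll": -0.132}, {"offset": [-2.3, 2.1, 0], "roll": -0.132}, {"offset": [-2.6, 1.7, 0], "roll": -0.132}, {"offset": [-2.8, 1.4, 0], "roll": -0.132}, {"offset": [0, 0, 4], "roll": 0}, {"offset": [0, 0, 4], "roll": 0}])

```text
t: 18.7
tool_pos: [0.6892, -0.1862, 0.3083]
orientation: [-0.363, -3.12, 0.0]
force: [-0.1, 0.1, -0.2]
opening: 0.0601
```

step_arm(deltas=[{"offset": [0, 0, 4], "roll": 0}, {"offset": [0, 0, 0], "roll": 0}, {"offset": [0, 0, 0], "roll": 0}])

```text
t: 19.08
tool_pos: [0.6894, -0.1862, 0.2717]
orientation: [0.363, 3.119, -0.001]
force: [0.6, -0.4, -0.3]
opening: 0.0598
```

Run:
```python
from h import *
s=robot.read_state();print(bb(s['tool_pos']))
W=shot('wrist');im=W['pixels'][:,:,::-1].copy()
d=cams.pinpoint(W,'rack_center');print([(x['xy'],x['score']) for x in d[:2]], bb(onz(W,d[0]['xy'],.055)) if d else '')
m=cams.silhouettes(W,'rack_center')[0]['mask']
ys,xs=np.nonzero(m);print(xs.min(),xs.max(),ys.min(),ys.max())
# bottom edge of the mask per column -> board coords at foot top / rack top
for c in range(xs.min()+3,xs.max(),8):
    r=ys[xs==c].max();print(c,r,bb(onz(W,(c,r),.025))[:2].round(1),bb(onz(W,(c,r),.095))[:2].round(1))
for sgn in(-12,-24,-30):
    pass
cv2.imwrite('pics/w8.png',im)
plan(bw(-180,-23,75),2.91,1)
```

```text
[-186.85077582  -21.78218977  271.73996218]
[] 
255 332 10 179
258 89 [-52.8  45.2] [-62.6  33.9]
266 168 [-139.5   39.6] [-134.6   29.2]
274 176 [-148.8   30.5] [-142.3   21.6]
282 177 [-150.    21.1] [-143.3   13.8]
290 175 [-147.7   11.6] [-141.4    5.9]
298 175 [-147.7    2.1] [-141.4   -1.9]
306 174 [-146.5   -7.3] [-140.4   -9.7]
314 174 [-146.5  -16.7] [-140.4  -17.6]
322 179 [-152.4  -26.2] [-145.3  -25.4]
330 179 [-152.4  -35.6] [-145.3  -33.2]
t 19.23 pos [ 0.6903 -0.1863  0.2729] yaw 2.9097 tilt [ 0.0042 -0.0015] F [-0.4 -0.1 -0.2] q [-0.34  0.43  1.03  0.    1.67 -1.67]
{"offset":[0.87,0.12,19.79],"roll":0.000}, x 1
```

View pics/w8.png

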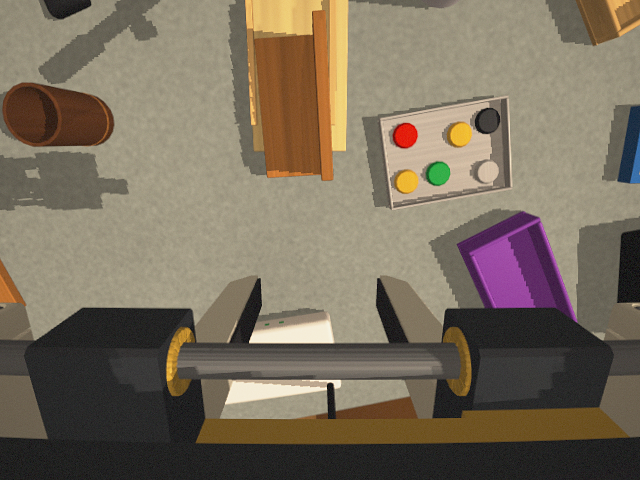

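Run:
```python
from h import *
W=shot('wrist')
m=None
g=cv2.cvtColor(W['pixels'],cv2.COLOR_RGB2HSV)
for a,b in(((313,12),(322,179)),((325,12),(333,179)),((319,12),(327.5,179))):
    A,B=[bb(onz(W,x,.095)) for x in(a,b)];d=A-B;print(A.round(1),B.round(1),'angle',np.arctan2(d[1],d[0]))
A=bb(onz(W,(258,70),.025)); 
for a,b in(((254,45),(267,177)),):
    A,B=[bb(onz(W,x,.025)) for x in(a,b)];d=A-B;print('foot edge',A,B,np.arctan2(d[1],d[0]))
```

```text
[ -0.1 -17.2  95. ] [-146.8  -25.5   95. ] angle 0.056506951578042926
[ -0.1 -27.8  95. ] [-146.8  -36.3   95. ] angle 0.05817668995912741
[ -0.1 -22.5  95. ] [-146.8  -30.9   95. ] angle 0.05734094231807361
foot edge [-9.49029618 47.8224146  25.        ] [-151.69481379   38.89885563   25.        ] 0.06266941278258226
```

The rack stands out 27 mm past the board's end, turned by 0.06 rad. I'll descend beyond it and then move in to its end.

Run:
```python
from h import *
s=robot.read_state()
plan(bw(-186,-32.5,64),2.968,5,s)
Rm=R.from_euler('z',2.968).as_matrix()@np.diag([1,-1,-1.]);print(Rm.T@(bw(-134,-30.1,64)-bw(-186,-32.5,64))*100)
```

```text
t 19.27 pos [ 0.6902 -0.1862  0.2725] yaw 2.9097 tilt [ 0.0037 -0.0013] F [ 0.2  0.7 -0.5] q [-0.34  0.43  1.03  0.    1.67 -1.67]
{"offset":[0.05,0.21,4.17],"roll":-0.012}, {"offset":[0.05,0.21,4.17],"roll":-0.012}, {"offset":[0.04,0.21,4.17],"roll":-0.012}, {"offset":[0.04,0.21,4.17],"roll":-0.012}, {"offset":[0.04,0.21,4.17],"roll":-0.012}, 
[5.20516825 0.0618345  0.        ]
```

step_arm(deltas=[{"offset": [0, 0.2, 4.2], "roll": -0.012}, {"offset": [0, 0.2, 4.2], "roll": -0.012}, {"offset": [0, 0.2, 4.2], "roll": -0.012}, {"offset": [0, 0.2, 4.2], "roll": -0.012}, {"offset": [0, 0.2, 4.1], "roll": -0.01}, {"offset": [0, 0, 0], "roll": 0}, {"offset": [0, 0, 0], "roll": 0}])

```text
t: 20.15
tool_pos: [0.6928, -0.1766, 0.0633]
orientation: [0.273, 3.127, -0.001]
force: [0.5, 0.2, 0.8]
opening: 0.0599
```

Run:
```python
from h import *
s=robot.read_state();print(bb(s['tool_pos']))
plan(bw(-134,-30.1,64),2.968,4,s)
```

```text
[-187.98685376  -31.94160094   63.26156237]
t 20.15 pos [ 0.6928 -0.1766  0.0633] yaw 2.9676 tilt [ 0.0028 -0.001 ] F [0.5 0.2 0.8] q [-0.32  0.54  1.27 -0.    1.32 -1.72]
{"offset":[1.35,0.03,-0.02],"roll":0.000}, x 4
```

step_arm(deltas=[{"offset": [1.4, 0, 0], "roll": 0}, {"offset": [1.4, 0, 0], "roll": 0}, {"offset": [1.3, 0.1, 0], "roll": 0}, {"offset": [1.2, 0, 0], "roll": 0}, {"offset": [0, 0, 0], "roll": 0}])

```text
t: 20.78
tool_pos: [0.641, -0.1666, 0.0642]
orientation: [0.273, 3.125, -0.002]
force: [0.3, 0.1, -0.0]
opening: 0.0598
```

step_arm(deltas=[{"offset": [0, 0, 0], "roll": 0}, {"offset": [0, 0, 0], "roll": 0}, {"offset": [0, 0, 0], "roll": 0}, {"offset": [0, 0, 0], "roll": 0}, {"offset": [0, 0, 0], "roll": 0}], fingers=0, grip_force=45)

```text
t: 21.4
tool_pos: [0.6393, -0.1658, 0.0604]
orientation: [-0.273, -3.129, -0.0]
force: [-0.3, -0.2, 0.0]
opening: 0.0143
```

step_arm(deltas=[{"offset": [0, 0, 0], "roll": 0}, {"offset": [0, 0, 0], "roll": 0}, {"offset": [0, 0, -0.3], "roll": 0}, {"offset": [0, 0, -0.4], "roll": 0}, {"offset": [0, 0, 0], "roll": 0}, {"offset": [0, 0, 0], "roll": 0}])

```text
t: 22.15
tool_pos: [0.6398, -0.1657, 0.0683]
orientation: [0.272, 3.129, 0.0]
force: [-0.3, -1.0, 1.3]
opening: 0.0116
```

step_arm(deltas=[{"offset": [0, 0, -0.6], "roll": 0}, {"offset": [0, 0, -0.6], "roll": 0}, {"offset": [-1, 0, 0], "roll": 0}, {"offset": [-2, 0, 0], "roll": 0}, {"offset": [-2, 0, 0], "roll": 0}, {"offset": [-2, 0, 0], "roll": 0}, {"offset": [-2, 0, 0], "roll": 0}, {"offset": [-1, 0, 0], "roll": 0}, {"offset": [0, 0, 0], "roll": 0}, {"offset": [0, 0, 0], "roll": 0}])

```text
t: 23.4
tool_pos: [0.7376, -0.1831, 0.0792]
orientation: [-0.272, -3.129, -0.0]
force: [-0.1, 0.9, -2.5]
opening: 0.0118
```

Run:
```python
from h import *
s=robot.read_state();print(bb(s['tool_pos']),s['force'],s['wrist_torque'],s['opening'])
S=shot('scene','s9');T=shot('top')
for p in(S,T):
  m=cams.silhouettes(p,'rack_center');print([(d['xy'],round(d['score'],2)) for d in m[:2]])
  print([(d['xy'],round(d['score'],2)) for d in cams.pinpoint(p,'rack_center')[:2]],[(d['xy'],round(d['score'],2)) for d in cams.pinpoint(p,'clamp_grip')[:1]])
  Y=2.968
  Rk=np.array([np.cos(Y),np.sin(Y),0]);c=s['tool_pos']+Rk*.062;c[2]=s['tool_pos'][2]-.024;print('expected centre',c,proj(p,c))
  ends=[proj(p,c+Rk*a+np.array([0,0,.04])) for a in(-.075,.075)];print('top ends',ends)
  a,b=tri([ray(S,cams.pinpoint(S,'rack_center')[0]['xy']),ray(p,cams.pinpoint(p,'rack_center')[0]['xy'])]) if p is T else (0,0);print(a,b)
cv2.imwrite('pics/s9c.png',cv2.resize(S['pixels'][230:400,190:390,::-1],(800,680)[:2],interpolation=cv2.INTER_CUBIC)[:600])
```

```text
[-233.10387661  -35.90408112   79.18980155] [-0.14897362  0.89428269 -2.52883489] [ 0.03155601 -0.11066916  0.01234165] 0.011822717020735845
[([276.5, 331.4], 0.56)]
[([287.0, 327.3], 0.87)] [([244.1, 253.4], 0.6)]
expected centre [ 0.6765533  -0.17234957  0.0551898 ] [286.56705611 324.74151457]
top ends [array([305.49817924, 337.74742921]), array([267.00701027, 301.41138647])]
0 0
[([420.0, 216.7], 0.93)]
[([409.9, 218.4], 0.75)] []
expected centre [ 0.6765533  -0.17234957  0.0551898 ] [406.92008031 215.64134031]
top ends [array([413.65962649, 189.34492358]), array([404.35765313, 238.47493268])]
[ 0.67446524 -0.17894818  0.04469195] [np.float64(0.00629830603409608), np.float64(0.0062983060340960715)]
```

Rack held (opening 11.8 mm), clamp still open. Next I'll lift and go to a hover beside the box to measure it with the wrist camera.

Run:
```python
from h import *
s=robot.read_state();s['tool_pos']=s['tool_pos']+[0,0,.16]
plan([.573,.103,.24],3.46,8,s)
print('grip centre off', bb(np.array([.6395,-.1658,0]))[:2], )
```

```text
t 23.9 pos [ 0.7379 -0.1832  0.2397] yaw 2.9677 tilt [ 0.0001 -0.    ] F [ 0.3 -0.2 -1.9] q [-0.31  0.65  1.09  0.    1.4  -1.71]
{"offset":[2.65,3.17,-0.00],"roll":-0.062}, {"offset":[2.45,3.32,-0.00],"roll":-0.062}, {"offset":[2.24,3.47,-0.00],"roll":-0.062}, {"offset":[2.02,3.60,-0.00],"roll":-0.062}, {"offset":[1.80,3.72,-0.00],"roll":-0.062}, {"offset":[1.56,3.82,-0.00],"roll":-0.062}, {"offset":[1.33,3.91,-0.00],"roll":-0.062}, {"offset":[1.08,3.98,-0.00],"roll":-0.062}, 
grip centre off [-133.64077007  -30.18003605]
```

step_arm(deltas=[{"offset": [0, 0, -4], "roll": 0}, {"offset": [0, 3.5, -4], "roll": 0}, {"offset": [0, 4, -4], "roll": 0}, {"offset": [0, 4, -4], "roll": 0}, {"offset": [0.5, 4, 0], "roll": -0.062}, {"offset": [1.5, 4, 0], "roll": -0.062}, {"offset": [2.5, 3, 0], "roll": -0.062}, {"offset": [3, 2, 0], "roll": -0.062}, {"offset": [3, 2, 0], "roll": -0.062}, {"offset": [2.5, 1.5, 0], "roll": -0.062}, {"offset": [1, 0.5, 0], "roll": -0.062}, {"offset": [0, 0, 0], "roll": -0.058}])

```text
t: 25.4
tool_pos: [0.6259, 0.0953, 0.2402]
orientation: [-0.502, 3.101, -0.0]
force: [0.8, 0.3, -1.9]
opening: 0.0114
```

Run:
```python
from h import *
s=robot.read_state();print(s['opening'])
W=shot('wrist','w10');print([(d['xy'],round(d['score'],2),d['mask'].sum()) for d in cams.silhouettes(W,'game_box')])
print('box proj',proj(W,np.array([.48,.187,.02])))
plan([.573,.103,.24],3.46,1,s)
```

```text
0.0114409297314966
[([444.7, 100.6], 0.9, np.int64(18472)), ([221.3, 304.0], 0.83, np.int64(927))]
box proj [443.24319347 110.55080915]
t 25.4 pos [0.6259 0.0953 0.2402] yaw -2.8206 tilt [0.0006 0.0001] F [ 0.8  0.3 -1.9] q [ 0.07  0.21  1.36  0.    1.57 -1.82]
{"offset":[4.77,2.40,0.02],"roll":0.003},
```

Run:
```python
from h import *
W=shot('wrist');d=sil(W,'game_box',(444,100));m=d['mask']
ys,xs=np.nonzero(m);print(xs.min(),xs.max(),ys.min(),ys.max())
V=boxpts(.18,.094,0,.038)
x,f=fit([(W,m)],V,[.4805,.1862,.318]);print(x,f)
S=shot('scene');T=shot('top')
vs=[(W,m)]
for p,n in((S,(304,213)),(T,(287,278))):
    e=sil(p,'game_box',n);print(e['xy'],e['mask'].sum(),fit([(p,e['mask'])],V,[.4805,.1862,.318]))
g=hullmask(W,place(V,*x))
o=W['pixels'][:,:,::-1].copy();c,_=cv2.findContours((g>.5).astype(np.uint8),0,1);cv2.drawContours(o,c,-1,(0,255,0),1)
c,_=cv2.findContours(m.astype(np.uint8),0,1);cv2.drawContours(o,c,-1,(0,0,255),1)
cv2.imwrite('pics/w10o.png',o)
# rack in hand: mask and expectation
r=cams.silhouettes(W,'rack_center');print([(q['xy'],q['score'],q['mask'].sum()) for q in r[:2]])
```

```text
392 504 8 195
[0.47897787 0.18615409 0.32228524] 0.019520492467195852
[279.5, 213.7] 61 (array([0.4266875 , 0.21335914, 0.87548681]), np.float64(25.556352459016395))
[281.3, 268.7] 1199 (array([0.47910947, 0.19209802, 0.34483234]), np.float64(0.5618744787322769))
[([272.3, 147.8], 0.85, np.int64(38519))]
```

View pics/w10o.png

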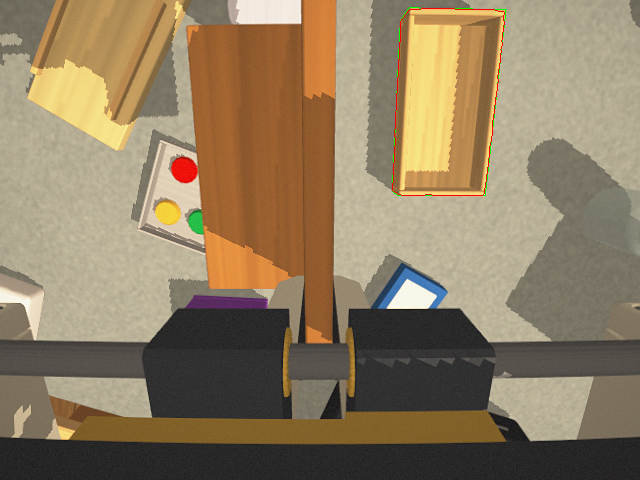

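The box outline at (390-505, 8-195) fits to a pixel. The rack hangs along the middle columns. I'll fit its pose in the hand from the foot corners (188,25), (209,289) and (301,25).

Run:
```python
from h import *
from scipy.optimize import least_squares
W=shot('wrist');s=robot.read_state();Rm=R.from_rotvec(s['orientation']).as_matrix();t=s['tool_pos']
# rack frame nominal in tool: x=tool x, y=-tool y, z=-tool z ; centre at tool (62, 0, +8)mm below? 
F=np.diag([1,-1,-1.])
obs=[((188,25),(75,70,-30)),((209,289),(-75,70,-30)),((301,25),(75,6,-30)),((303,1),None)]
def world(v,P):
    dx,dy,dz,pit,yaw,rol=v
    return t+Rm@(np.array([dx,dy,dz])+F@R.from_euler('zyx',[yaw,pit,rol]).apply(np.array(P)/1000.))
pri=np.array([.062,0,.008,0,0,0]);sg=np.array([.003,.002,.003,.05,.02,.02])
f=lambda v:np.concatenate([(proj(W,world(v,P))-np.array(q))/1.5 for q,P in obs if P]+[(v-pri)/sg])
r=least_squares(f,pri);print(r.x.round(4),(f(r.x)[:6]*1.5).round(1))
for P in((75,70,-40),(-75,70,-40),(75,-6,-40),(-75,-6,-40)): print(world(r.x,P).round(4))
```

```text
[ 0.0642 -0.0001  0.0091  0.0373  0.0123  0.0009] [-2.2  2.  -0.8 -1.   2.9 -0.8]
[ 0.5189 -0.0156  0.1877]
[0.6607 0.033  0.1933]
[0.4943 0.0563 0.1876]
[0.6361 0.1049 0.1932]
```

Run:
```python
from h import *
plan([.5287,.2365,.24],3.458,5)
```

```text
t 25.9 pos [0.6267 0.0946 0.2395] yaw -2.8239 tilt [-0.0002  0.    ] F [ 0.5  0.1 -2.4] q [ 0.07  0.21  1.36  0.    1.57 -1.82]
{"offset":[0.98,3.31,-0.01],"roll":0.000}, x 5
```

step_arm(deltas=[{"offset": [1, 3.3, 0], "roll": 0}, {"offset": [1, 3.3, 0], "roll": 0}, {"offset": [1, 3.3, 0], "roll": 0}, {"offset": [1, 3.3, 0], "roll": 0}, {"offset": [0.9, 3.3, 0], "roll": 0}, {"offset": [0, 0, 4.5], "roll": 0}, {"offset": [0, 0, 4.5], "roll": 0}, {"offset": [0, 0, 4], "roll": 0}, {"offset": [0, 0, 0], "roll": 0}, {"offset": [0, 0, 0], "roll": 0}])

```text
t: 27.15
tool_pos: [0.5294, 0.2364, 0.1115]
orientation: [-0.497, 3.1, 0.001]
force: [0.3, 0.3, -1.7]
opening: 0.0121
```

Run:
```python
from h import *
s=robot.read_state();print(s['opening'])
plan([.5287,.2365,.095],3.458,1,s)
# check rack vs box in scene view: predicted top edge vs mask
W=shot('wrist','w11')
from scipy.spatial.transform import Rotation
S=shot('scene','s11')
print([(d['xy'],round(d['score'],2)) for d in cams.pinpoint(S,'rack_center')[:1]])
c=np.array([.479-.0101,.1862+.0304,0.0]);c[2]=s['tool_pos'][2]-.047+.037;print(proj(S,c))
```

```text
0.012114653113363554
t 27.15 pos [0.5294 0.2364 0.1115] yaw -2.8236 tilt [0.0018 0.0006] F [ 0.3  0.3 -1.7] q [ 0.33  0.15  1.67 -0.    1.32 -1.56]
{"offset":[0.07,0.03,1.65],"roll":0.002}, 
[([307.3, 191.9], 0.97)]
[305.33767622 189.40795436]
```

step_arm(deltas=[{"offset": [0.1, 0, 1.2], "roll": 0}, {"offset": [0, 0, 1.2], "roll": 0}, {"offset": [0, 0, 1.2], "roll": 0}, {"offset": [0, 0, 0.8], "roll": 0}, {"offset": [0, 0, 0.4], "roll": 0}, {"offset": [0, 0, 0], "roll": 0}, {"offset": [0, 0, 0], "roll": 0}])

```text
t: 28.18
tool_pos: [0.5279, 0.236, 0.0621]
orientation: [-0.498, 3.101, 0.0]
force: [0.5, -0.5, -1.7]
opening: 0.0116
```

step_arm(deltas=[{"offset": [0, 0, 0.2], "roll": 0}, {"offset": [0, 0, 0.2], "roll": 0}, {"offset": [0, 0, 0.2], "roll": 0}, {"offset": [0, 0, 0], "roll": 0}, {"offset": [0, 0, 0], "roll": 0}])

```text
t: 28.8
tool_pos: [0.5275, 0.2358, 0.0556]
orientation: [0.498, -3.102, 0.0]
force: [0.7, -0.0, -2.1]
opening: 0.0116
```

step_arm(deltas=[{"offset": [0, 0, 0.2], "roll": 0}, {"offset": [0, 0, 0.2], "roll": 0}, {"offset": [0, 0, 0], "roll": 0}, {"offset": [0, 0, 0], "roll": 0}])

```text
t: 29.3
tool_pos: [0.5274, 0.2358, 0.0515]
orientation: [0.498, -3.102, 0.0]
force: [0.1, -0.1, -1.9]
opening: 0.0118
```

step_arm(deltas=[{"offset": [0, 0, 0.15], "roll": 0}, {"offset": [0, 0, 0.15], "roll": 0}, {"offset": [0, 0, 0], "roll": 0}, {"offset": [0, 0, 0], "roll": 0}])

```text
t: 29.8
tool_pos: [0.5277, 0.2359, 0.0513]
orientation: [-0.498, 3.102, -0.0]
force: [-11.0, -2.9, 20.3]
opening: 0.0119
```

Run:
```python
from h import *
s=robot.read_state();Rm=R.from_rotvec(s['orientation']).as_matrix();print(s['tool_pos'],s['force'],s['wrist_torque'],Rm.T@s['wrist_torque'],Rm.T@s['force'])
```

```text
[0.52772924 0.23592046 0.05131624] [-10.99176265  -2.94022223  20.33178671] [-0.84354301  2.15315645 -0.03191275] [0.12725148 2.3089996  0.03152572] [ 11.35351284   0.64476353 -20.3353714 ]
```

step_arm(deltas=[{"offset": [0, 0, -0.2], "roll": 0}, {"offset": [0, 0, 0], "roll": 0}, {"offset": [0, 0, 0], "roll": 0}], grip_force=20)

```text
t: 30.18
tool_pos: [0.5279, 0.236, 0.0514]
orientation: [-0.498, 3.101, 0.0]
force: [-2.0, -0.8, 7.5]
opening: 0.0119
```

step_arm(deltas=[{"offset": [0, 0, 0], "roll": 0}, {"offset": [0, 0, 0], "roll": 0}, {"offset": [0, 0, 0], "roll": 0}], fingers=3.5)

```text
t: 30.55
tool_pos: [0.5273, 0.2358, 0.0503]
orientation: [0.498, -3.101, 0.0]
force: [0.2, 0.2, 0.3]
opening: 0.0338
```

step_arm(deltas=[{"offset": [0, 0, -3], "roll": 0}, {"offset": [0, 0, -5], "roll": 0}, {"offset": [0, 0, -5], "roll": 0}, {"offset": [0, 0, -5], "roll": 0}, {"offset": [-4, 0, -1], "roll": 0}, {"offset": [-5, 0, 0], "roll": 0}, {"offset": [0, 0, 0], "roll": 0}])

```text
t: 31.42
tool_pos: [0.6142, 0.2641, 0.2369]
orientation: [0.496, -3.098, 0.001]
force: [0.4, -1.2, -1.0]
opening: 0.0351
```

Run:
```python
from h import *
s=robot.read_state();print(s['tool_pos'],s['opening'])
W=shot('wrist');S=shot('scene');T=shot('top')
for p in(W,S,T):
    d=cams.silhouettes(p,'rack_center');e=cams.silhouettes(p,'game_box');k=cams.pinpoint(p,'rack_center')
    print([(x['xy'],round(x['score'],2),int(x['mask'].sum())) for x in d[:2]],[(x['xy'],round(x['score'],2)) for x in k[:2]],'exp',proj(p,np.array([.479-.0101,.1862+.0304,.046])))
cv2.imwrite('pics/w12.png',W['pixels'][:,:,::-1])
# predicted corners vs mask (wrist): upright top strip and foot top
d=cams.silhouettes(W,'rack_center')[0]['mask'].astype(np.float32)
def rackm(x,y,th,p=W):
    up=place(np.array([[a,b,z] for a in(-.075,.075) for b in(-.006,.006) for z in(0,.08)]),0,0,0)
    ft=np.array([[a,b,z] for a in(-.075,.075) for b in(-.006,.07) for z in(0,.01)])
    z=np.array([0,0,.006]);return np.maximum(hullmask(p,place(up,x,y,th)+z),hullmask(p,place(ft,x,y,th)+z))
c=lambda v:np.abs(rackm(*v)-d).sum()/d.sum()
x0=[.4689,.2166,3.46]
r=minimize(c,x0,method='Nelder-Mead',options=dict(initial_simplex=np.array([x0]*4)+np.vstack([np.zeros(3),np.diag([.008,.008,.05])])));print(r.x,r.fun)
dx=r.x[:2]-[.479,.1862];a=.322;print('box frame mm',1000*np.array([dx[0]*np.cos(a)+dx[1]*np.sin(a),-dx[0]*np.sin(a)+dx[1]*np.cos(a)]),'yaw err',r.x[2]-np.pi-a)
```

```text
[0.61424664 0.26408972 0.23693905] 0.035092903834985124
[([289.1, 66.2], 0.62, 10597)] [] exp [317.92478238  59.92049801]
[([306.5, 209.3], 0.61, 1296)] [([307.8, 200.1], 0.81)] exp [305.58515692 199.86886082]
[([280.2, 269.3], 0.65, 491)] [([276.1, 283.5], 0.86)] exp [276.61736215 280.88488258]
[0.46804355 0.21708161 3.45444023] 0.009696139954030514
box frame mm [-0.62041095 32.76175857] yaw err -0.009152419710704185
```

Rack is in the box: box frame (-0.6, 32.8) mm, yaw error -0.009, and the model with its foot on the floor fits the silhouette to 1%. Now the cup, going over the clamp.

Run:
```python
from h import *
s=robot.read_state();s['tool_pos']=s['tool_pos']+[0,0,.16]
plan([.561,-.540,.40],1.893,14,s)
```

```text
t 32.08 pos [0.6129 0.264  0.401 ] yaw -2.8234 tilt [0.0005 0.0002] F [-0.2  0.4 -1.1] q [ 0.33  0.3   1.25  0.    1.59 -1.56]
{"offset":[2.15,-5.34,0.01],"roll":0.112}, {"offset":[1.54,-5.54,0.01],"roll":0.112}, {"offset":[0.91,-5.68,0.01],"roll":0.112}, {"offset":[0.27,-5.75,0.01],"roll":0.112}, {"offset":[-0.37,-5.74,0.01],"roll":0.112}, {"offset":[-1.01,-5.66,0.01],"roll":0.112}, {"offset":[-1.64,-5.52,0.01],"roll":0.112}, {"offset":[-2.24,-5.30,0.01],"roll":0.112}, {"offset":[-2.82,-5.01,0.01],"roll":0.112}, {"offset":[-3.37,-4.67,0.01],"roll":0.112}, {"offset":[-3.87,-4.26,0.01],"roll":0.112}, {"offset":[-4.32,-3.80,0.01],"roll":0.112}, {"offset":[-4.72,-3.30,0.01],"roll":0.112}, {"offset":[-5.05,-2.75,0.01],"roll":0.112},
```

step_arm(deltas=[{"offset": [0, 0, -5.5], "roll": 0}, {"offset": [0, 0, -5.5], "roll": 0}, {"offset": [0, 0, -5.0], "roll": 0}, {"offset": [2.2, -5.3, 0], "roll": 0.112}, {"offset": [1.5, -5.5, 0], "roll": 0.112}, {"offset": [0.9, -5.7, 0], "roll": 0.112}, {"offset": [0.3, -5.7, 0], "roll": 0.112}, {"offset": [-0.4, -5.7, 0], "roll": 0.112}, {"offset": [-1.0, -5.7, 0], "roll": 0.112}, {"offset": [-1.6, -5.5, 0], "roll": 0.112}, {"offset": [-2.2, -5.3, 0], "roll": 0.112}, {"offset": [-2.8, -5.0, 0], "roll": 0.112}])

```text
t: 33.58
tool_pos: [0.5778, -0.2528, 0.4008]
orientation: [1.067, 2.954, 0.0]
force: [0.9, 0.2, 0.6]
opening: 0.0353
```

Run:
```python
from h import *
plan([.561,-.540,.25],1.893,6)
```

```text
t 33.58 pos [ 0.5778 -0.2528  0.4008] yaw 2.4481 tilt [ 0.0004 -0.0001] F [0.9 0.2 0.6] q [-0.49  0.22  1.06  0.    1.86 -1.37]
{"offset":[-2.84,-3.86,2.51],"roll":0.093}, {"offset":[-3.19,-3.58,2.51],"roll":0.093}, {"offset":[-3.51,-3.27,2.51],"roll":0.093}, {"offset":[-3.79,-2.93,2.51],"roll":0.093}, {"offset":[-4.05,-2.57,2.51],"roll":0.093}, {"offset":[-4.27,-2.19,2.51],"roll":0.093},
```

step_arm(deltas=[{"offset": [-2.8, -3.9, 0], "roll": 0.093}, {"offset": [-3.2, -3.6, 2.5], "roll": 0.093}, {"offset": [-3.5, -3.3, 3], "roll": 0.093}, {"offset": [-3.8, -2.9, 3], "roll": 0.093}, {"offset": [-4.0, -2.6, 3], "roll": 0.093}, {"offset": [-4.3, -2.2, 3.3], "roll": 0.093}, {"offset": [0, 0, 0], "roll": 0}, {"offset": [0, 0, 0], "roll": 0}], fingers=9.3)

```text
t: 34.58
tool_pos: [0.5611, -0.5384, 0.2526]
orientation: [-1.835, -2.55, -0.001]
force: [0.1, 0.1, 0.4]
opening: 0.0929
```

```bash
cat > cup.py <<'E'
from h import *
W=shot('wrist','w13')
L=cams.silhouettes(W,'cup_center');print([(d['xy'],round(d['score'],2),int(d['mask'].sum())) for d in L[:2]],proj(W,np.array([.5235,-.432,.0475])))
m=L[0]['mask'];ys,xs=np.nonzero(m);print(xs.min(),xs.max(),ys.min(),ys.max())
print(fit([(W,m)],cyl(.03,.095),[.5235,-.432,0],False))
E
python3 cup.py; python3 -c "
from h import *
plan([.5235,-.432,.25],1.893,3)"
```

```text
[([317.1, 96.4], 0.61, 3847)] [317.59983594 105.04843506]
285 352 62 135
(array([ 0.52386048, -0.43115258]), np.float64(0.03410124772550039))
t 34.67 pos [ 0.5622 -0.538   0.2554] yaw 1.8955 tilt [ 0.0027 -0.0024] F [-0.1 -0.   0.8] q [-0.83  0.63  0.8   0.    1.71 -1.15]
{"offset":[3.76,-0.09,0.17],"roll":0.001}, {"offset":[3.76,-0.10,0.17],"roll":0.001}, {"offset":[3.76,-0.10,0.17],"roll":0.001},
```

```bash
python3 -c "
from h import *
plan([.5239,-.4312,.135],1.893,4)"
```

```text
t 34.67 pos [ 0.5622 -0.538   0.2554] yaw 1.8955 tilt [ 0.0027 -0.0024] F [-0.1 -0.   0.8] q [-0.83  0.63  0.8   0.    1.71 -1.15]
{"offset":[2.84,-0.06,3.00],"roll":0.001}, {"offset":[2.84,-0.06,3.00],"roll":0.001}, {"offset":[2.84,-0.06,3.00],"roll":0.001}, {"offset":[2.84,-0.07,3.00],"roll":0.001},
```

step_arm(deltas=[{"offset": [2.9, -0.1, 3], "roll": 0}, {"offset": [2.8, 0, 3], "roll": 0}, {"offset": [2.8, -0.1, 3], "roll": 0}, {"offset": [2.8, 0, 3], "roll": 0}, {"offset": [0, 0, 0], "roll": 0}, {"offset": [0, 0, 0], "roll": 0}])

```text
t: 35.42
tool_pos: [0.5249, -0.4329, 0.136]
orientation: [1.831, 2.547, -0.001]
force: [0.6, -0.4, 1.1]
opening: 0.0927
```

```bash
python3 -c "
from h import *
plan([.5239,-.4312,.041],1.893,3)"
```

```text
t 35.42 pos [ 0.5249 -0.4329  0.136 ] yaw 1.8951 tilt [ 0.0034 -0.0035] F [ 0.6 -0.4  1.1] q [-0.76  0.39  1.34 -0.    1.41 -1.09]
{"offset":[0.08,-0.02,3.16],"roll":0.001}, {"offset":[0.08,-0.02,3.16],"roll":0.001}, {"offset":[0.08,-0.02,3.16],"roll":0.001},
```

step_arm(deltas=[{"offset": [0.1, 0, 3.2], "roll": 0}, {"offset": [0, 0, 3.2], "roll": 0}, {"offset": [0, 0, 3.0], "roll": 0}, {"offset": [0, 0, 0], "roll": 0}, {"offset": [0, 0, 0], "roll": 0}])

```text
t: 36.05
tool_pos: [0.5245, -0.4329, 0.0416]
orientation: [1.833, 2.546, -0.001]
force: [-0.2, -0.3, 0.9]
opening: 0.093
```

step_arm(deltas=[{"offset": [0, 0, 0], "roll": 0}, {"offset": [0, 0, 0], "roll": 0}, {"offset": [0, 0, 0], "roll": 0}, {"offset": [0, 0, 0], "roll": 0}, {"offset": [0, 0, 0], "roll": 0}], fingers=0, grip_force=18)

```text
t: 36.67
tool_pos: [0.5231, -0.4311, 0.0389]
orientation: [1.835, 2.55, 0.0]
force: [-0.0, 1.1, 1.7]
opening: 0.0594
```

step_arm(deltas=[{"offset": [0, 0, -2], "roll": 0}, {"offset": [0, 0, -5], "roll": 0}, {"offset": [0, 0, -5.5], "roll": 0}, {"offset": [0, 0, -5.5], "roll": 0}, {"offset": [0, 0, 0], "roll": 0}, {"offset": [0, 0, 0], "roll": 0}])

```text
t: 37.42
tool_pos: [0.5228, -0.4311, 0.219]
orientation: [1.835, 2.549, -0.0]
force: [-0.0, 0.4, -1.4]
opening: 0.0594
```

Run:
```python
from h import *
s=robot.read_state();print(s['opening'],s['force'])
W=shot('wrist','w14')
L=cams.silhouettes(W,'cup_center');print([(d['xy'],round(d['score'],2),int(d['mask'].sum())) for d in L[:2]])
plan([.5239,-.4312,.41],1.893,3)
```

```text
0.059426611160112795 [-0.03594192  0.43303573 -1.4112909 ]
[([320.3, 314.0], 0.79, 17924)]
t 37.52 pos [ 0.522  -0.4303  0.2165] yaw 1.8938 tilt [-0.0026  0.0024] F [ 1.   0.5 -1.3] q [-0.77  0.34  1.25 -0.    1.56 -1.09]
{"offset":[-0.03,0.04,-6.45],"roll":0.000}, x 3
```

step_arm(deltas=[{"offset": [0, 0, -5], "roll": 0}, {"offset": [0, 0, -6], "roll": 0}, {"offset": [0, 0, -6], "roll": 0}, {"offset": [0, 0, -2.3], "roll": 0}, {"offset": [0, 0, 0], "roll": 0}])

```text
t: 38.15
tool_pos: [0.5233, -0.4315, 0.4124]
orientation: [1.834, 2.548, -0.0]
force: [0.3, 0.2, -1.6]
opening: 0.0593
```

Run:
```python
from h import *
s=robot.read_state();print(s['opening'])
plan([.4812,.1795,.41],1.893,12)
```

```text
0.05932720147795408
t 38.15 pos [ 0.5233 -0.4315  0.4124] yaw 1.8938 tilt [ 0.0013 -0.0012] F [ 0.3  0.2 -1.6] q [-0.77  0.37  0.86  0.    1.91 -1.09]
{"offset":[4.94,1.28,0.01],"roll":0.000}, x 12
```

step_arm(deltas=[{"offset": [4, 1, 0], "roll": 0}, {"offset": [5, 1.3, 0], "roll": 0}, {"offset": [5.1, 1.3, 0], "roll": 0}, {"offset": [5.1, 1.3, 0], "roll": 0}, {"offset": [5.1, 1.3, 0], "roll": 0}, {"offset": [5.1, 1.3, 0], "roll": 0}, {"offset": [5.1, 1.3, 0], "roll": 0}, {"offset": [5.1, 1.3, 0], "roll": 0}, {"offset": [5.1, 1.3, 0], "roll": 0}, {"offset": [5.1, 1.3, 0], "roll": 0}, {"offset": [5, 1.3, 0], "roll": 0}, {"offset": [4.5, 1.4, 0], "roll": 0}])

```text
t: 39.65
tool_pos: [0.4795, 0.1817, 0.4078]
orientation: [-1.833, -2.547, 0.007]
force: [0.9, 0.3, -0.9]
opening: 0.0594
```

step_arm(deltas=[{"offset": [0, 0, 5], "roll": 0}, {"offset": [0, 0, 5.5], "roll": 0}, {"offset": [0, 0, 5.5], "roll": 0}, {"offset": [0, 0, 5], "roll": 0}, {"offset": [0, 0, 0], "roll": 0}, {"offset": [0, 0, 0], "roll": 0}])

```text
t: 40.4
tool_pos: [0.4807, 0.1801, 0.2021]
orientation: [-1.835, -2.549, 0.001]
force: [0.4, 0.2, -0.2]
opening: 0.0593
```

Run:
```python
from h import *
s=robot.read_state();print(s['opening'])
plan([.4812,.1795,.135],1.893,2)
W=shot('wrist','w15');T=shot('top')
print([(d['xy'],round(d['score'],2),int(d['mask'].sum())) for d in cams.silhouettes(W,'rack_center')[:2]])
```

```text
0.05928223155265042
t 40.4 pos [0.4807 0.1801 0.2021] yaw 1.8937 tilt [-0.0004 -0.0001] F [ 0.4  0.2 -0.2] q [ 0.26 -0.1   1.75  0.    1.49 -0.06]
{"offset":[-0.04,0.02,3.36],"roll":0.000}, x 2

[([322.7, 199.9], 0.75, 9820)]
```

step_arm(deltas=[{"offset": [-0.1, 0, 3.4], "roll": 0}, {"offset": [0, 0, 3.3], "roll": 0}, {"offset": [0, 0, 0], "roll": 0}, {"offset": [0, 0, 2], "roll": 0}, {"offset": [0, 0, 2], "roll": 0}, {"offset": [0, 0, 1.5], "roll": 0}, {"offset": [0, 0, 0.6], "roll": 0}, {"offset": [0, 0, 0], "roll": 0}, {"offset": [0, 0, 0], "roll": 0}])

```text
t: 41.68
tool_pos: [0.4817, 0.1793, 0.0746]
orientation: [1.835, 2.549, 0.002]
force: [-0.3, 0.0, -1.1]
opening: 0.0597
```

step_arm(deltas=[{"offset": [0, 0, 0.5], "roll": 0}, {"offset": [0, 0, 0.5], "roll": 0}, {"offset": [0, 0, 0.3], "roll": 0}, {"offset": [0, 0, 0.2], "roll": 0}, {"offset": [0, 0, 0], "roll": 0}, {"offset": [0, 0, 0], "roll": 0}])

```text
t: 42.42
tool_pos: [0.4812, 0.1792, 0.0588]
orientation: [1.835, 2.55, 0.0]
force: [1.9, 0.1, -1.2]
opening: 0.0597
```

step_arm(deltas=[{"offset": [0, 0, 0.15], "roll": 0}, {"offset": [0, 0, 0.15], "roll": 0}, {"offset": [0, 0, 0], "roll": 0}, {"offset": [0, 0, 0], "roll": 0}])

```text
t: 42.92
tool_pos: [0.481, 0.1792, 0.0556]
orientation: [-1.835, -2.55, 0.0]
force: [-0.7, -0.8, -0.6]
opening: 0.0596
```

step_arm(deltas=[{"offset": [0, 0, 0.12], "roll": 0}, {"offset": [0, 0, 0], "roll": 0}, {"offset": [0, 0, 0], "roll": 0}])

```text
t: 43.3
tool_pos: [0.4813, 0.1792, 0.0549]
orientation: [1.835, 2.55, 0.0]
force: [-2.5, -1.3, 4.7]
opening: 0.059
```

Contact at 4.7 N, at the expected height. Release and back off.

step_arm(deltas=[{"offset": [0, 0, 0], "roll": 0}, {"offset": [0, 0, 0], "roll": 0}, {"offset": [0, 0, 0], "roll": 0}, {"offset": [0, 0, 0], "roll": 0}], fingers=8.6)

```text
t: 43.8
tool_pos: [0.481, 0.1791, 0.0543]
orientation: [-1.835, -2.55, 0.0]
force: [0.1, 0.3, -0.7]
opening: 0.0855
```

step_arm(deltas=[{"offset": [0, 0, -2], "roll": 0}, {"offset": [0, 0, -4], "roll": 0}, {"offset": [0, 0, -5], "roll": 0}, {"offset": [0, 0, -5], "roll": 0}, {"offset": [-3, 0, -2], "roll": 0}, {"offset": [-5, 0, 0], "roll": 0}, {"offset": [-5, 0, 0], "roll": 0}, {"offset": [0, 0, 0], "roll": 0}, {"offset": [0, 0, 0], "roll": 0}])

```text
t: 44.92
tool_pos: [0.5222, 0.0561, 0.2343]
orientation: [-1.836, -2.548, -0.0]
force: [0.1, 0.4, 0.6]
opening: 0.0862
```

Run:
```python
from h import *
s=robot.read_state();print(s['t'],s['tool_pos'],s['force'],s['opening'])
W=shot('wrist','w16');S=shot('scene','s16');T=shot('top','t16')
cup=cyl(.03,.095)+[0,0,.016]
for n,p in(('w',W),('s',S),('t',T)):
    L=cams.silhouettes(p,'cup_center')
    if not L: print(n,'none');continue
    m=L[0]['mask'];print(n,L[0]['xy'],round(L[0]['score'],2),m.sum(),'exp',proj(p,np.array([.4812,.1795,.0635])),'fit',fit([(p,m)],cup,[.4812,.1795,0],False))
    for t in('rack_center','clamp_grip','jar_mid','can_mid','cap_tray_mid','remote_mid','card_deck_mid','controller_mid'):
        k=cams.pinpoint(p,t)[:1]
        if n!='w' and k: print('  ',t,np.round(k[0]['xy']),round(k[0]['score'],2))
```

```text
44.925 [0.52216214 0.0560531  0.23427371] [0.05596433 0.44497301 0.61263016] 0.08619916900833212
w [320.0, 71.7] 0.61 5411 exp [319.9053156   80.81758862] fit (array([0.480159  , 0.17846798]), np.float64(0.018122805396414712))
s [299.7, 211.3] 0.51 304 exp [302.02237654 205.97938909] fit (array([0.48241172, 0.17740392]), np.float64(0.8550575657894737))
   rack_center [306. 202.] 0.56
   clamp_grip [246. 254.] 0.83
   jar_mid [352. 164.] 0.88
   can_mid [265. 244.] 0.96
   cap_tray_mid [315. 291.] 0.94
   remote_mid [142. 327.] 0.7
   card_deck_mid [371. 234.] 0.7
   controller_mid [298. 144.] 0.66
t [289.2, 274.5] 0.76 343 exp [288.80873654 276.94108158] fit (array([0.47999015, 0.18080658]), np.float64(0.05794460641399417))
   rack_center [275. 281.] 0.63
   clamp_grip [409. 252.] 0.84
   jar_mid [205. 263.] 0.89
   can_mid [203. 339.] 0.49
   cap_tray_mid [354. 223.] 0.64
   remote_mid [481. 332.] 0.82
   card_deck_mid [276. 203.] 0.66
   controller_mid [204. 341.] 0.71
```

```bash
python3 -c "
from plant import robot
print(robot.close_job())"
```

```text
the job is handed in; nothing more can be done
None
```

The job is done and handed in at about 46 s of the 72 s. The clamp is open, the rack is in the wooden box, and the cup stands mouth up on the rack's foot.

**How it went**
- **Clamp:** I gripped the handle and lifted it to about 0.86 rad, and it stayed up after release.
- **Rack:** The moves allow no tilt, so the hand could not lean in under the raised arm. I slid the rack about 45 mm out of the clamp with one finger, gripped its free end, and lowered it into the box until it touched the floor.
- **Cup:** I lowered it onto the foot until I felt contact at about 5 N, then released it.

**Last checks**
- **Rack:** It is 0.6 mm off centre along the box and 0.8 mm across, with a yaw error of 0.009 rad. A model with the foot flat on the floor matches the wrist camera to 1%.
- **Cup:** An upright cup on the foot, within about 1.5 mm of the target, matches the wrist camera to 2%. The scene camera sees it mostly hidden, so its fit was poor.
- **Clamp and other things:** The clamp still shows open. The other things are within about 4 pixels of where they started in at least one view. The top view's can report was a false low-score hit on the controller; the scene view shows the can in place.

**What went wrong**
- **First push:** The finger ran into the glue board's side fence. The wrist force was last read at 48 N along x and 48 N upward, about 68 N in all, which is under the 120 N limit. I could not tell whether it counts against the 40 N pressing limit, although it was the finger and not the hand's body that touched.
- **Rack set-down:** Force reached about 20 N upward with 11 N sideways for a moment.

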